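# Load the drill chuck into the spindle fixture

## Robot

A 6-joint arm with a two-finger parallel gripper is mounted at the origin on the work surface. World frame = base frame: x ahead of the robot, y to its left, z up, the work surface at z = 0. Lengths are in m, angles in rad, forces in N, time in s.
With the tool pointing down it reaches from about 0.35 to 0.95 m from the base axis. Payload 17.4 kg.
Tool frame: the origin (TCP) lies at the very end of the fingers, on their centre line; the grasp point (between the pads) lies 19 mm behind it; x points along the fingers, z is the direction in which the jaws open and shut, and the axes are right-handed (so a half turn about x gives the same grasp; the last joint's range is limited). The gripper opens to 93 mm and grips with 3 to 60 N. Pads are 15 mm wide; open, the fingers measure 128 mm over their backs; the gripper's body (75 mm by 188 mm) begins 65 mm behind the grasp point.
Start: joints at [1.119, 0.116, 1.442, -0, 1.584, -0.038], TCP at [0.271, 0.618, 0.219] pointing down, gripper open.
Joint ranges: [-2.83, 2.83], [-0.83, 2.19], [0.07, 2.5], [-1.14, 4.28], [0.01, 3], [-2.97, 2.97]. Speed limits (rad/s): [1.89, 1.89, 2.22, 3.14, 3.14, 3.14].

## Interface

Orientations are given as a rotation vector (axis times angle).
In Python, from bench import readout, snapshot, get_calibration, ticket gives the robot as it stands. The module is installed in compiled form; this text tells all that it offers.
- The arm moves only by the shell command python3 -m crank 'ROWS'. ROWS is JSON, a list of rows, each an object with "gripper": the opening, from 0 (shut) to 1 (fully open); "dp": the shift along the tool's x, y, z in units of 30 mm (1.0 is 30 mm), a list of three; "rotation": the turn, a rotation vector about the tool's x, y, z in degrees, a list of three. A call has 1 to 20 rows; each row is the pose to reach, as a shift and turn from the pose commanded when the call began, along the tool's axes at that moment; what a row does not reach only later rows make up. A row lasts 1/10 s, in which the tool goes at most 50 mm and 8.59 degrees, less where a joint would pass 70% of its speed; a pose out of reach is approached as far as the arm can. A call with a gripper value outside its range is refused whole. The fingers move at their own pace and stop on an object; the grip force is fixed at half the most. Time passes only in rows, so rows that repeat a pose let the fingers close. It gives the time, the measured TCP pose, the force and the opening at its end, in the units of the state.
- readout.get_state(): the state, without advancing time (a new reading comes with each control period).
- snapshot(name): name is "scene" or "top"; returns the picture (400x640x3 uint8, red, green, blue); there is no depth.
- get_calibration(name): a dict with "camera_matrix" (3x3 intrinsics, pixels), "k1" (the pictures are not rectified: a ray, as slopes to the right and down, at radius r is drawn at 1 + k1 r^2 times it, then the intrinsics apply), "origin" and "rotation" of the camera in the world. Camera axes: x right, y down, z forward; pixel columns grow to the right and rows downward; lengths in m; the calibration is good to about 2 mm. A picture is of the moment at which its call begins. get_calibration takes no time and is no camera call.
- ticket.hand_in(): hands the job in, once; it reports no verdict.
The state is a dict: "time": time; "joint_positions": joint angles; "joint_velocities": joint speeds; "joint_torque": joint torques, N m; "tcp_pos": TCP position; "tcp_rot": TCP orientation; "force": force on the tool from outside, world axes, zero at the start; "torque": the same for the moment, N m; "finger_gap": finger opening in m.
Only numpy, scipy, OpenCV 4.12 (cv2) and the standard library are available. Lean on these libraries where they do the work, as an engineer would, in place of code of your own. Each camera call takes 0.05 s, during which the arm holds its last target.

## Task

Take the dust plug out of the spindle nose of the tool fixture and park it upright, cap down on the rim, in the empty pot of the rack. Then fetch the drill chuck holder from the rack and lower its tapered shank gently into the spindle (do not drop it) until it is fully home, flange flat on the face, with its flange slots over the two drive dogs; then swing the clamp lever all the way over to its clamped stop. Leave the other two holders in their pots, and the drum, the grey power-supply box and the ring nut where they stand.

Things in the scene. Friction and masses are not known exactly. Their poses are not given: they have to be found in the camera images.
- fixture: Tool fixture, bolted down: a grey base plate (120 x 180 mm, 12 mm thick) with an upright round steel spindle (dia 76 mm) and a clamp lever on one side. It stands left or right of the drum, turned up to 0.7 rad either way. Origin on the table under the spindle axis; z up; dogs along its x, lever on its -y side.
- nose (a point): Centre of the spindle's flat top face, 100 mm above the table, axes as the fixture's. A tapered bore opens here: mouth dia 34 narrowing to 18 mm, 58 mm deep, 1 mm clear all round a shank that is home. Two steel drive dogs (15 mm wide, 9 mm high, tops 12 mm wide) stand on the face at +x and -x, 21 to 30 mm from the axis.
- plug: Grey plastic dust plug, 90 g, round, upright, starting in the spindle bore. Origin on its axis at the underside of its cap (dia 39, 8 mm thick), which rests on the spindle face, later on the pot's rim; z up. Below the cap a tapered shank, 30 mm long, dia 30 narrowing to 21 mm; above it a round knob.
- plug_grip (a point): Middle of the plug's knob (dia 26 mm, 38 mm tall), on the axis, 32 mm above the cap's underside and 14 mm below the knob's top.
- chuck: Drill chuck holder, steel, about 0.6 kg, upright in one of the pots at any yaw, flange on the rim. Origin on its axis at the flange's underside; z up. Flange dia 59, 14 mm thick, with two open slots 19 mm wide at its +x and -x (a half turn is the same). Below it a tapered shank, dia 32 narrowing to 18 mm, 54 mm long with its stub; above it a neck and the chuck.
- chuck_grip (a point): Middle of the dark steel chuck body (plain cylinder, dia 38 mm, 36 mm tall, then a blunt cone, dia 20 mm at its top), on the axis, 42 mm above the flange's underside, 32 mm below the top, 96 mm above the shank's lower end. Axes as the holder's: slots at +x and -x.
- rack: Aluminium plate 160 mm square, 8 mm thick, fixed, left or right of the drum (opposite the fixture), with four alike grey round pots in a 2 by 2 square, centres 92 mm apart: outer dia 60, bore dia 34, bore depth 61 mm, rims 74 mm above the table. Three hold tool holders, one, at any corner, is empty. Origin on the table under the plate's centre.
- pot3_mouth (a point): Centre of the mouth of the empty pot, at rim height (74 mm above the table); z up.
- mill_mid (a point): Other tool holder in the rack, to be left alone: same shank and flange, but with a wide flat disc head (dia 60 mm, 18 mm thick), its top 62 mm above the flange's underside; point on its axis 43 mm above the flange's underside.
- centre_mid (a point): Other tool holder in the rack, to be left alone: same shank and flange, with a slender pointed cone (dia 26 mm), its tip 85 mm above the flange's underside; point on its axis 30 mm above the flange's underside.
- clamp (a joint): Clamp lever of the spindle, rad: 0 = open (lever leaning 0.5 rad to the fixture's -x), 1.0 = clamped, against its stop (leaning 0.5 rad to +x). It starts between 0 and 0.15 and stays where it is left; about 1 N at its ball moves it. Pivot 52 mm above the table, 95 mm from the spindle axis along the nose's -y.
- clamp_tip (a point): Centre of the black ball (dia 26 mm) at the end of the clamp lever, 80 mm from its pivot; a 10 mm rod joins it to the pivot. Height about 122 mm at both ends of the swing, 132 mm upright.
- drum_mid (a point): Bystander: silver drum (dia 104 mm) on a black waisted stand (dia 110 mm), 128 mm tall overall, standing between the fixture and the rack; point at its centre, 64 mm up.
- brick: Bystander: grey power-supply box, 60 x 110 x 40 mm, beyond the drum; origin at its underside.
- nut: Bystander: dark steel nut, dia 42 mm, 20 mm tall, on the robot's side of the drum; origin at its underside.
Mind the look-alikes: they are no part of the job. What is shaped like the chuck but blue is not meant.

How it is judged:
On the way, in this order (a step that is already met when the one before it is completed fails the run):
1. the dust plug is parked in the empty pot (horizontal distance between plug_grip and pot3_mouth below 0.006 m and height (world z) of plug_grip below 0.111 m and angle between plug_grip's own z axis and vertical below 0.1 rad), for 0.2 s.
2. the drill chuck is fully home in the spindle, slots over the dogs (horizontal distance between chuck_grip and nose below 0.004 m and z of chuck_grip in the frame of nose between 0.038 and 0.0445 m and angle between chuck_grip's own z axis and vertical below 0.04 rad and angle between the x axis of chuck_grip and the x axis of nose, either way round below 0.15 rad), for 0.2 s.
3. the clamp lever is swung over (value of joint clamp above 0.85 rad), for 0.2 s.
At the end, for the whole second after the job is handed in: Plug in the empty pot (6 mm of its axis, cap on the rim to 5 mm, tilt < 0.1 rad); chuck home in the spindle (axis to 4 mm, flange on the face to 2.5 mm, tilt < 0.04 rad, slots to 0.15 rad of the dogs); lever beyond 0.85 rad; plug and chuck at rest (all of step 1 and all of step 2 and value of joint clamp above 0.85 rad and linear speed of each of chuck, plug below 0.02 m/s); the robot touches nothing.
It fails at once if another holder or a bystander moved by more than 25 mm (distance of any of drum_mid, brick, nut, mill_mid, centre_mid from where it was at the start of the episode above 0.025 m).
It fails at once if the chuck was dropped into the spindle (faster than 0.45 m/s within 50 mm above its seat) (horizontal distance between chuck_grip and nose below 0.015 m and z of chuck_grip in the frame of nose below 0.092 m and linear speed of chuck above 0.45 m/s).
It also fails if it takes over 72 s, if anything falls off the work surface, if the arm or the gripper's body presses on something with over 40 N, if the wrist force passes 120 N, or if a joint passes its speed limit or range.

## Working session

There is one attempt and no reset: what is moved stays moved. The work goes in short steps, Python scripts to look and compute and a shell command to move; the robot and the scene stay as the last step left them, time stands still between calls to the robot, and variables do not carry over. Pictures are saved under pics/ and viewed, and the job is handed in when it is done.

```bash
mkdir -p pics; ls
python3 - <<'E'
from bench import readout, snapshot, get_calibration
import cv2
print(readout.get_state())
for n in("scene","top"):
    print(n,get_calibration(n))
    im=snapshot(n); cv2.imwrite(f"pics/{n}0.png",im[:,:,::-1])
E
```

```text
pics
{'time': 0.0, 'joint_positions': array([ 1.11919336e+00,  1.16479354e-01,  1.44228833e+00, -3.21106104e-05,
        1.58400534e+00, -3.77800751e-02]), 'joint_velocities': array([ 1.71845716e-04,  2.04878100e-04, -1.03496252e-03, -6.04161458e-04,
       -1.43244594e-03, -6.91796145e-06]), 'joint_torque': array([ 6.97616579e-04, -7.21296501e+01, -6.22593141e+01,  7.79280486e-02,
        2.40534515e-02, -1.02200577e-04]), 'tcp_pos': array([0.27133613, 0.61782644, 0.21789534]), 'tcp_rot': array([-0.89985528,  1.37803568,  0.89881062]), 'force': array([-0.61864994,  0.3558512 , -0.66552464]), 'torque': array([-0.01383704,  0.03857467,  0.02943569]), 'finger_gap': 0.09268284949960799}
scene {'camera_matrix': array([[409.10704042,   0.        , 321.66928605],
       [  0.        , 409.10704042, 197.98436195],
       [  0.        ,   0.        ,   1.        ]]), 'k1': -0.019427975253839058, 'origin': array([0.97297612, 0.72466371, 0.79928148]), 'rotation': array([-0.62764532, -2.57466608,  1.24650266])}
top {'camera_matrix': array([[379.24989797,   0.        , 320.13029618],
       [  0.        , 379.24989797, 202.71535798],
       [  0.        ,   0.        ,   1.        ]]), 'k1': -0.048496462174807464, 'origin': array([ 0.41677782, -0.028048  ,  0.93652954]), 'rotation': array([-2.1305306 ,  2.12139876, -0.20844465])}
```

View pics/scene0.png

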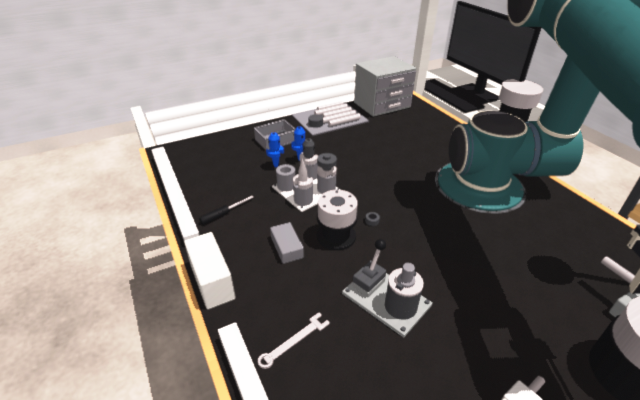

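View pics/top0.png

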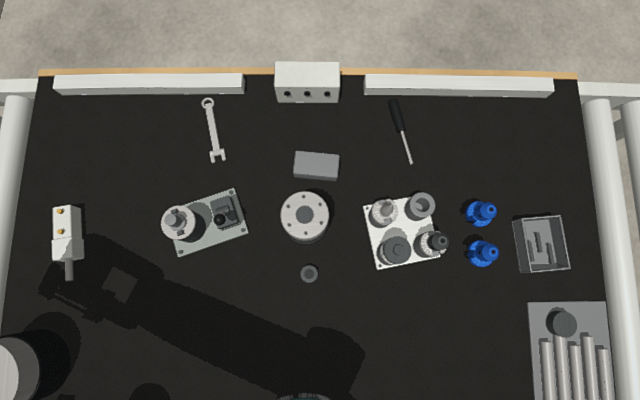

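The top view shows the fixture on the left, with the plug at about (178,222). The rack is at about (405,232): the empty pot is near (421,206), the chuck near (435,243), the mill near (396,250) and the centre near (384,210). The blue look-alikes stand outside the rack. I'll zoom in next.

```bash
cat > h.py <<'E'
import numpy as np, cv2
from scipy.spatial.transform import Rotation as R
from bench import readout, snapshot, get_calibration
def cal(n):
    c=get_calibration(n); return c["camera_matrix"],c["k1"],np.array(c["origin"]),R.from_rotvec(c["rotation"]).as_matrix()
def ray(n,uv):
    K,k,o,M=cal(n); p=cv2.undistortPoints(np.array([[uv]],float),K,np.array([k,0,0,0.]))[0,0]
    return o,M@np.array([p[0],p[1],1.])
def at(n,uv,z):
    o,d=ray(n,uv); return o+d*(z-o[2])/d[2]
def proj(n,P):
    K,k,o,M=cal(n); P=np.atleast_2d(np.array(P,float))
    q=cv2.projectPoints((P-o)@M,np.zeros(3),np.zeros(3),K,np.array([k,0,0,0.]))[0]
    return q[:,0]
def tri(a,b):
    o1,d1=ray("scene",a);o2,d2=ray("top",b)
    d1/=np.linalg.norm(d1);d2/=np.linalg.norm(d2)
    t=np.linalg.lstsq(np.c_[d1,-d2],o2-o1,rcond=None)[0]
    p,q=o1+t[0]*d1,o2+t[1]*d2
    return (p+q)/2,np.linalg.norm(p-q)
def crop(im,x0,y0,x1,y1,s,f):
    c=cv2.resize(im[y0:y1,x0:x1],None,fx=s,fy=s,interpolation=cv2.INTER_CUBIC)
    cv2.imwrite(f,c)
E
python3 - <<'E'
from h import *
t=cv2.imread("pics/top0.png");s=cv2.imread("pics/scene0.png")
crop(t,355,185,455,275,8,"pics/t_rack.png")
crop(t,155,180,255,260,8,"pics/t_fix.png")
crop(s,335,230,435,330,6,"pics/s_fix.png")
crop(s,265,130,345,210,7,"pics/s_rack.png")
E
```

```text
(no output)
```

View pics/t_rack.png

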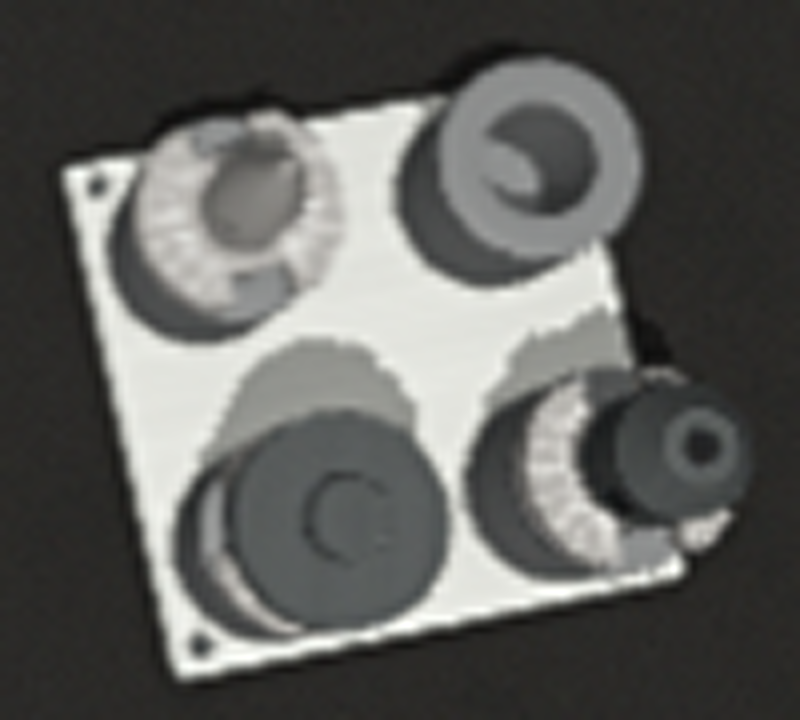

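View pics/t_fix.png

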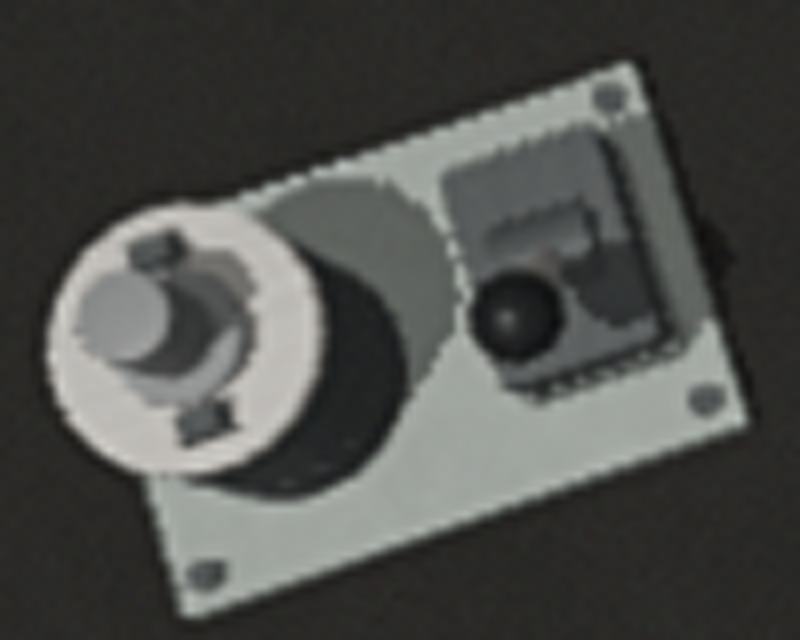

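View pics/s_fix.png

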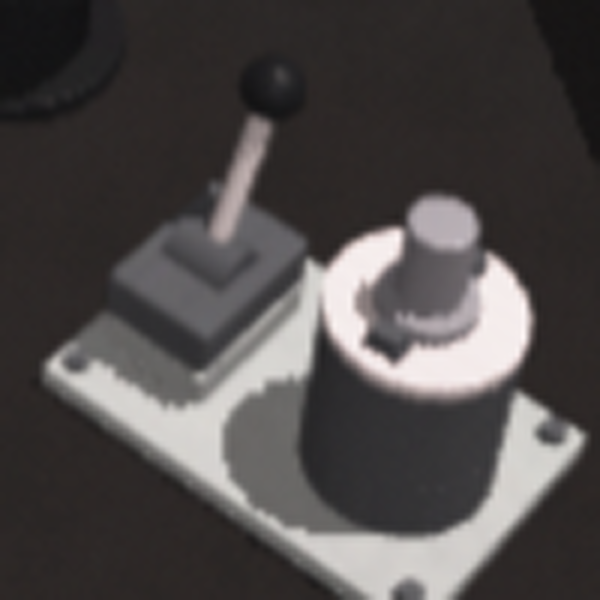

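View pics/s_rack.png

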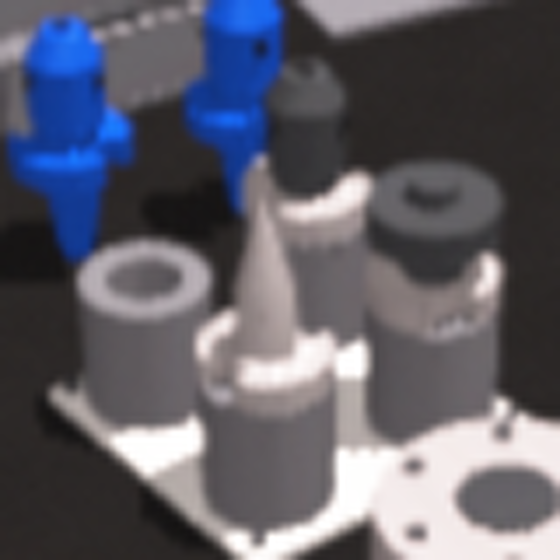

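Run:
```python
from h import *
from scipy.optimize import least_squares
t=cv2.imread("pics/top0.png"); g=cv2.cvtColor(t,cv2.COLOR_BGR2GRAY)
def U(x0,y0,X,Y,s=8): return (x0+(X+.5)/s-.5, y0+(Y+.5)/s-.5)
def circ(mask,z,r,box):
    x0,y0,x1,y1=box; s=8
    m=np.zeros_like(g); m[y0:y1,x0:x1]=mask[y0:y1,x0:x1]
    cs,_=cv2.findContours(m,cv2.RETR_EXTERNAL,cv2.CHAIN_APPROX_NONE); c=max(cs,key=cv2.contourArea)
    c=cv2.convexHull(c)[:,0].astype(float)
    W=np.array([at("top",p,z)[:2] for p in c])
    f=least_squares(lambda q:np.hypot(*(W-q[:2]).T)-q[2],[*W.mean(0),r],loss="soft_l1",f_scale=.001)
    res=np.hypot(*(W-f.x[:2]).T)-f.x[2]
    print(len(c),f.x,"rms",res.std()); return f.x
# upscale for subpixel
print("face");S=circ(((g>190)*255).astype(np.uint8),.1,.038,(155,195,200,250))
print("rim");P=circ(((g>112)&(g<175)).astype(np.uint8)*255,.074,.03,(408,188,438,222))
# plug knob top z=.1+.046
k=at("top",U(155,180,125,320),.146);print("knobtop",k)
for n,p in dict(d1=(157,250),d2=(205,418)).items(): print(n,at("top",U(155,180,*p),.109))
print("ball",at("top",U(155,180,518,315),.122))
# plate corners fixture z=.012 : right edge corners
c=[at("top",U(155,180,*p),.012)[:2] for p in((630,62),(748,424),(190,616))]
print("corners",c); 
d=c[0]-c[1]; print("x dir yaw",np.degrees(np.arctan2(d[1],d[0])),np.linalg.norm(d)); d=c[2]-c[1]; print("y dir",np.degrees(np.arctan2(d[1],d[0])),np.linalg.norm(d))
c=np.array([at("top",U(355,185,*p),.008)[:2] for p in((63,165),(180,680),(688,570))])
print("rack",c,np.linalg.norm(c[0]-c[1]),np.linalg.norm(c[2]-c[1]),(c[0]+c[2])/2)
d=c[0]-c[1];print(np.degrees(np.arctan2(d[1],d[0])))
print("chuck top",at("top",U(355,185,701,448),.148))
for p in((618,383),(648,548)): print("slot",at("top",U(355,185,*p),.088),at("top",U(355,185,*p),.074))
```

```text
face
10 [0.52820427 0.28251834 0.0329832 ] rms 0.0009119263794236023
rim
17 [ 0.57724909 -0.27101174  0.02934553] rms 0.0007763811804969199
knobtop [0.52949943 0.28328515 0.146     ]
d1 [0.55445214 0.29036342 0.109     ]
d2 [0.50773912 0.27355866 0.109     ]
ball [0.53495392 0.1850955  0.122     ]
corners [array([0.63102795, 0.1829471 ]), array([0.51765583, 0.14153031]), array([0.4580472 , 0.30935855])]
x dir yaw 20.068120724282313 0.12070040635100526
y dir 109.55383757565436 0.17809970987399495
rack [[ 0.58789227 -0.14003881]
 [ 0.42963012 -0.17292799]
 [ 0.46281882 -0.32980068]] 0.16164346085583872 0.16034502772063633 [ 0.52535554 -0.23491974]
11.739799278227126
chuck top [ 0.48758972 -0.2894126   0.148     ]
slot [ 0.51130653 -0.28656795  0.088     ] [ 0.51286617 -0.2908333   0.074     ]
slot [ 0.46497135 -0.29279226  0.088     ] [ 0.4657665  -0.29716031  0.074     ]
```

```bash
cat > m.py <<'E'
from h import *
from scipy.optimize import least_squares
def circ(n,img,lo,hi,z,r,box,s=8,tag=None):
    x0,y0,x1,y1=box
    g=cv2.cvtColor(img,cv2.COLOR_BGR2GRAY)[y0:y1,x0:x1]
    g=cv2.resize(g,None,fx=s,fy=s,interpolation=cv2.INTER_LINEAR)
    m=((g>lo)&(g<hi)).astype(np.uint8)*255
    m=cv2.morphologyEx(m,cv2.MORPH_OPEN,np.ones((s*2+1,s*2+1)))
    cs,_=cv2.findContours(m,cv2.RETR_EXTERNAL,cv2.CHAIN_APPROX_NONE); c=max(cs,key=cv2.contourArea)[:,0]
    if tag:
        d=cv2.cvtColor(g,cv2.COLOR_GRAY2BGR); cv2.drawContours(d,[c],-1,(0,0,255),1); cv2.imwrite(tag,d)
    W=np.array([at(n,(x0+(p[0]+.5)/s-.5,y0+(p[1]+.5)/s-.5),z)[:2] for p in c[::4]])
    f=least_squares(lambda q:np.hypot(*(W-q[:2]).T)-r,W.mean(0),loss="cauchy",f_scale=.0007)
    f2=least_squares(lambda q:np.hypot(*(W-q[:2]).T)-q[2],[*f.x,r],loss="cauchy",f_scale=.0007)
    print(n,"fixed r:",f.x.round(4),"free:",f2.x.round(4)); return f.x
E
python3 - <<'E'
from m import *
t=cv2.imread("pics/top0.png");s=cv2.imread("pics/scene0.png")
circ("top",t,185,256,.1,.038,(157,198,200,242),8,"pics/a.png")
circ("scene",s,185,256,.1,.038,(385,262,428,300),8,"pics/b.png")
circ("top",t,112,175,.074,.03,(405,188,440,222),8,"pics/c.png")
circ("scene",s,112,256,.074,.03,(273,160,298,180),8,"pics/d.png")
circ("top",t,105,185,.146,.013,(163,210,178,227),8,"pics/e.png")
a=[cv2.imread(f"pics/{k}.png") for k in "abcde"]
H=max(x.shape[0] for x in a)
cv2.imwrite("pics/abc.png",cv2.resize(np.hstack([cv2.copyMakeBorder(x,0,H-x.shape[0],0,4,0) for x in a]),None,fx=.6,fy=.6))
E
```

```text
top fixed r: [0.4826 0.3202] free: [0.4965 0.305  0.0191]
scene fixed r: [0.5133 0.3309] free: [-151.8921  314.6755  349.3753]
top fixed r: [ 0.5771 -0.2716] free: [ 0.5778 -0.271   0.029 ]
scene fixed r: [ 0.5794 -0.2696] free: [ 0.5792 -0.2682  0.0314]
top fixed r: [0.5303 0.2853] free: [0.5305 0.2855 0.0134]
```

View pics/abc.png

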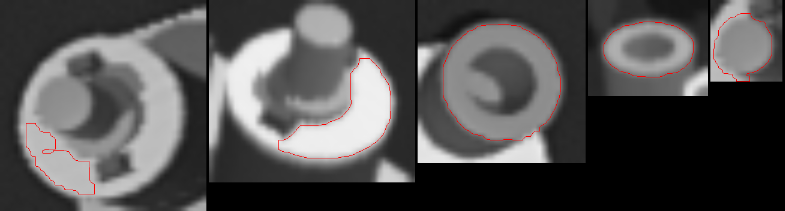

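The contours outline the pot rim well. On the face the mask breaks up, so I'll refit with gentler morphology and the hull.

```bash
sed -i 's/def circ(n,img,lo,hi,z,r,box,s=8,tag=None):/def circ(n,img,lo,hi,z,r,box,s=8,tag=None,op=None,hull=False):/; s/np.ones((s\*2+1,s\*2+1))/np.ones((op or s*2+1,)*2)/; s/^    if tag:/    if hull: c=cv2.approxPolyDP(cv2.convexHull(c),.01,True)[:,0]; c=np.vstack([np.linspace(a,b,max(2,int(np.hypot(*(b-a)))))for a,b in zip(c,np.roll(c,-1,0)) if np.hypot(*(b-a))<25]).astype(int)\n    if tag:/; s/cv2.drawContours(d,\[c\],-1,(0,0,255),1)/[cv2.circle(d,tuple(map(int,p)),1,(0,0,255),-1) for p in c]/' m.py
python3 - <<'E'
from m import *
t=cv2.imread("pics/top0.png");s=cv2.imread("pics/scene0.png")
circ("top",t,176,256,.1,.038,(157,198,200,242),8,"pics/a.png",5,True)
circ("top",t,150,256,.1,.038,(157,198,200,242),8,"pics/b.png",5,True)
circ("scene",s,160,256,.1,.038,(385,262,428,300),8,"pics/c.png",5,True)
circ("scene",s,120,256,.1,.038,(385,262,428,300),8,"pics/d.png",5,True)
a=[cv2.imread(f"pics/{k}.png") for k in "abcd"]
H=max(x.shape[0] for x in a)
cv2.imwrite("pics/abc2.png",cv2.resize(np.hstack([cv2.copyMakeBorder(x,0,H-x.shape[0],0,4,0) for x in a]),None,fx=.55,fy=.55))
E
```

```text
top fixed r: [0.5312 0.2834] free: [0.5308 0.2849 0.0367]
top fixed r: [0.5308 0.2844] free: [0.5309 0.2845 0.0376]
scene fixed r: [0.5318 0.2863] free: [0.5324 0.2854 0.0389]
scene fixed r: [0.5318 0.2877] free: [0.533  0.2856 0.0402]
```

View pics/abc2.png

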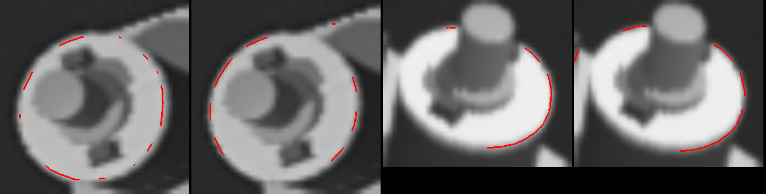

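```bash
cat > go.py <<'E'
from h import *
import sys
def go(x,y,z,yaw=None):
    st=readout.get_state(); p=np.array(st["tcp_pos"]); M=R.from_rotvec(st["tcp_rot"]).as_matrix()
    cy=np.degrees(np.arctan2(M[1,2],M[0,2]))
    if yaw is None: yaw=cy
    yaw=min([yaw+180*k for k in(-2,-1,0,1,2)],key=lambda v:abs(v-cy))
    a=np.radians(yaw); X=np.array([0,0,-1.]); Z=np.array([np.cos(a),np.sin(a),0]); T=np.c_[X,np.cross(Z,X),Z]
    print("t",st["time"],"tcp",p.round(4),"yaw",cy.round(1),"tilt",M[:,0].round(4),"gap",round(st["finger_gap"],4),"F",np.round(st["force"],1),"q",np.round(st["joint_positions"],2))
    d=np.array([x,y,z])-p
    print("-> dp",(M.T@d/.03).round(3),"rot",np.degrees(R.from_matrix(M.T@T).as_rotvec()).round(2),"dist",np.linalg.norm(d).round(3))
if __name__=="__main__": go(*map(float,sys.argv[1:]))
E
python3 go.py .531 .285 .22; python3 go.py .531 .285 .22 109.8;python3 go.py .531 .285 .116
```

```text
t 0.1 tcp [0.2713 0.6179 0.218 ] yaw 66.3 tilt [-5.e-04 -9.e-04 -1.e+00] gap 0.0928 F [ 0.   0.5 -0.3] q [ 1.12  0.12  1.44  0.    1.58 -0.04]
-> dp [ -0.061 -12.386  -6.68 ] rot [-0.   -0.06 -0.  ] dist 0.422
t 0.1 tcp [0.2713 0.6179 0.218 ] yaw 66.3 tilt [-5.e-04 -9.e-04 -1.e+00] gap 0.0928 F [ 0.   0.5 -0.3] q [ 1.12  0.12  1.44  0.    1.58 -0.04]
-> dp [ -0.061 -12.386  -6.68 ] rot [-4.351e+01 -5.000e-02 -3.000e-02] dist 0.422
t 0.1 tcp [0.2713 0.6179 0.218 ] yaw 66.3 tilt [-5.e-04 -9.e-04 -1.e+00] gap 0.0928 F [ 0.   0.5 -0.3] q [ 1.12  0.12  1.44  0.    1.58 -0.04]
-> dp [  3.405 -12.387  -6.676] rot [-0.   -0.06 -0.  ] dist 0.434
```

```bash
r='{"gripper":0.65,"dp":[-0.06,-12.39,-6.68],"rotation":[46.3,0,0]}'; python3 -m crank '[{"gripper":0.65,"dp":[-0.06,-12.39,-6.68],"rotation":[46.3,0,0]},{"gripper":0.65,"dp":[-0.06,-12.39,-6.68],"rotation":[46.3,0,0]},{"gripper":0.65,"dp":[-0.06,-12.39,-6.68],"rotation":[46.3,0,0]},{"gripper":0.65,"dp":[-0.06,-12.39,-6.68],"rotation":[46.3,0,0]},{"gripper":0.65,"dp":[-0.06,-12.39,-6.68],"rotation":[46.3,0,0]},{"gripper":0.65,"dp":[-0.06,-12.39,-6.68],"rotation":[46.3,0,0]},{"gripper":0.65,"dp":[-0.06,-12.39,-6.68],"rotation":[46.3,0,0]},{"gripper":0.65,"dp":[-0.06,-12.39,-6.68],"rotation":[46.3,0,0]},{"gripper":0.65,"dp":[-0.06,-12.39,-6.68],"rotation":[46.3,0,0]},{"gripper":0.65,"dp":[-0.06,-12.39,-6.68],"rotation":[46.3,0,0]},{"gripper":0.65,"dp":[-0.06,-12.39,-6.68],"rotation":[46.3,0,0]},{"gripper":0.65,"dp":[-0.06,-12.39,-6.68],"rotation":[46.3,0,0]},{"gripper":0.65,"dp":[-0.06,-12.39,-6.68],"rotation":[46.3,0,0]},{"gripper":0.65,"dp":[-0.06,-12.39,-6.68],"rotation":[46.3,0,0]}]'; python3 go.py .531 .285 .116 19.8
python3 - <<'E'
from h import *
for n in("scene","top"):
    im=snapshot(n); cv2.imwrite(f"pics/{n}1.png",im[:,:,::-1])
im=cv2.imread("pics/scene1.png");crop(im,330,180,450,330,4,"pics/s1.png")
p=readout.get_state()["tcp_pos"]; print(proj("scene",p))
E
```

```text
time: 1.5
tcp_pos: [0.5307, 0.2859, 0.2205]
tcp_rot: [-0.275, 1.553, 0.275]
force: [-0.3, 0.7, 0.6]
finger_gap: 0.0605
t 1.5 tcp [0.5307 0.2859 0.2205] yaw 20.1 tilt [-0.e+00  1.e-04 -1.e+00] gap 0.0605 F [-0.3  0.7  0.6] q [ 0.45 -0.04  1.6   0.    1.58  0.1 ]
-> dp [ 3.483 -0.031  0.   ] rot [ 0.26  0.   -0.  ] dist 0.104
[[413.62464762 241.38739077]]
```

View pics/s1.png

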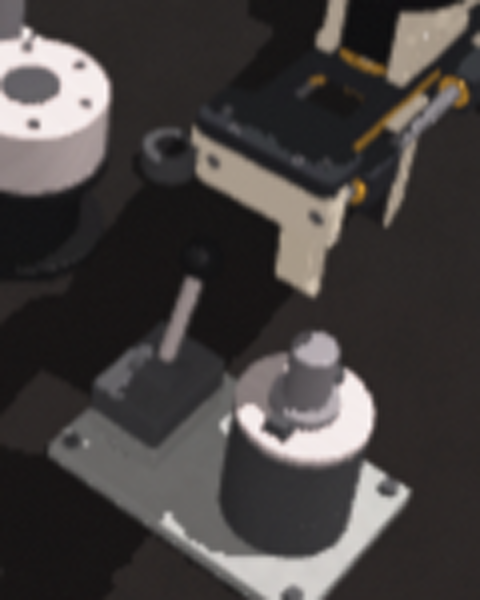

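The gripper hangs over the spindle, with a finger tip at about (300,290) in the crop and the plug knob at (315,350). Now I'll descend and grip.

```bash
python3 -m crank '[{"gripper":0.65,"dp":[1.2,-0.03,0],"rotation":[0,0,0]},{"gripper":0.65,"dp":[2.2,-0.03,0],"rotation":[0,0,0]},{"gripper":0.65,"dp":[3.0,-0.03,0],"rotation":[0,0,0]},{"gripper":0.65,"dp":[3.45,-0.03,0],"rotation":[0,0,0]},{"gripper":0.65,"dp":[3.45,-0.03,0],"rotation":[0,0,0]},{"gripper":0.65,"dp":[3.45,-0.03,0],"rotation":[0,0,0]},{"gripper":0.1,"dp":[3.45,-0.03,0],"rotation":[0,0,0]},{"gripper":0.1,"dp":[3.45,-0.03,0],"rotation":[0,0,0]},{"gripper":0.1,"dp":[3.45,-0.03,0],"rotation":[0,0,0]},{"gripper":0.1,"dp":[3.45,-0.03,0],"rotation":[0,0,0]},{"gripper":0.1,"dp":[3.45,-0.03,0],"rotation":[0,0,0]},{"gripper":0.1,"dp":[3.45,-0.03,0],"rotation":[0,0,0]}]'; python3 go.py .531 .285 .25 19.8
```

```text
time: 2.8
tcp_pos: [0.5315, 0.2843, 0.1171]
tcp_rot: [-0.274, 1.553, 0.274]
force: [-0.5, 1.5, 2.5]
finger_gap: 0.0255
t 2.8 tcp [0.5315 0.2843 0.1171] yaw 20.0 tilt [ 1.e-04  1.e-04 -1.e+00] gap 0.0255 F [-0.5  1.5  2.5] q [ 0.45  0.01  1.72 -0.    1.41  0.1 ]
-> dp [-4.43   0.029 -0.007] rot [ 0.19  0.01 -0.  ] dist 0.133
```

Gripped, with a 25.5 mm gap. Lifting.

```bash
python3 -m crank '[{"gripper":0.1,"dp":[-0.2,0,0],"rotation":[0,0,0]},{"gripper":0.1,"dp":[-0.6,0,0],"rotation":[0,0,0]},{"gripper":0.1,"dp":[-1.3,0,0],"rotation":[0,0,0]},{"gripper":0.1,"dp":[-2.3,0,0],"rotation":[0,0,0]},{"gripper":0.1,"dp":[-3.4,0,0],"rotation":[0,0,0]},{"gripper":0.1,"dp":[-4.2,0,0],"rotation":[0,0,0]},{"gripper":0.1,"dp":[-4.2,0,0],"rotation":[0,0,0]},{"gripper":0.1,"dp":[-4.2,0,0],"rotation":[0,0,0]}]'; python3 go.py .578 -.2705 .22 -20
python3 - <<'E'
from h import *
for n in("scene","top"):
    im=snapshot(n); cv2.imwrite(f"pics/{n}2.png",im[:,:,::-1])
im=cv2.imread("pics/scene2.png");crop(im,330,180,450,330,4,"pics/s2.png")
E
```

```text
time: 3.6
tcp_pos: [0.5315, 0.2842, 0.2432]
tcp_rot: [-0.274, 1.553, 0.274]
force: [-0.2, 0.3, -2.0]
finger_gap: 0.0253
t 3.6 tcp [0.5315 0.2842 0.2432] yaw 20.0 tilt [ 6.e-04  3.e-04 -1.e+00] gap 0.0253 F [-0.2  0.3 -2. ] q [ 0.45 -0.05  1.57 -0.    1.62  0.1 ]
-> dp [  0.77  -17.907  -4.866] rot [ 3.999e+01  4.000e-02 -2.000e-02] dist 0.557
```

View pics/s2.png

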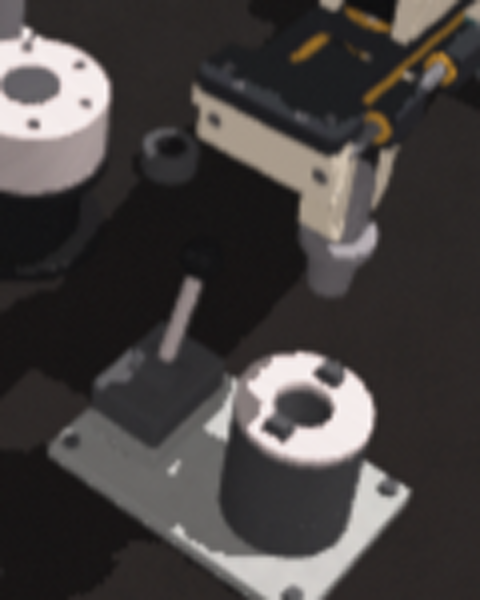

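The plug is out, and the bore and both dogs are clear. Moving over to the empty pot at height.

```bash
python3 -m crank '[{"gripper":0.1,"dp":[0,-1.2,-0.3],"rotation":[5,0,0]},{"gripper":0.1,"dp":[0,-17.91,-4.87],"rotation":[40,0,0]},{"gripper":0.1,"dp":[0,-17.91,-4.87],"rotation":[40,0,0]},{"gripper":0.1,"dp":[0,-17.91,-4.87],"rotation":[40,0,0]},{"gripper":0.1,"dp":[0,-17.91,-4.87],"rotation":[40,0,0]},{"gripper":0.1,"dp":[0,-17.91,-4.87],"rotation":[40,0,0]},{"gripper":0.1,"dp":[0,-17.91,-4.87],"rotation":[40,0,0]},{"gripper":0.1,"dp":[0,-17.91,-4.87],"rotation":[40,0,0]},{"gripper":0.1,"dp":[0,-17.91,-4.87],"rotation":[40,0,0]},{"gripper":0.1,"dp":[0,-17.91,-4.87],"rotation":[40,0,0]},{"gripper":0.1,"dp":[0,-17.91,-4.87],"rotation":[40,0,0]},{"gripper":0.1,"dp":[0,-17.91,-4.87],"rotation":[40,0,0]},{"gripper":0.1,"dp":[0,-17.91,-4.87],"rotation":[40,0,0]},{"gripper":0.1,"dp":[0,-17.91,-4.87],"rotation":[40,0,0]},{"gripper":0.1,"dp":[0,-17.91,-4.87],"rotation":[40,0,0]},{"gripper":0.1,"dp":[0,-17.91,-4.87],"rotation":[40,0,0]}]'; python3 go.py .578 -.2705 .14 -20
python3 - <<'E'
from h import *
for n in("scene","top"):
    im=snapshot(n); cv2.imwrite(f"pics/{n}3.png",im[:,:,::-1])
im=cv2.imread("pics/scene3.png");crop(im,245,80,365,210,5,"pics/s3.png")
crop(cv2.imread("pics/top3.png"),150,180,250,260,8,"pics/t3.png")
E
```

```text
time: 5.3
tcp_pos: [0.578, -0.2693, 0.2431]
tcp_rot: [0.273, 1.553, -0.273]
force: [0.5, 0.0, -1.3]
finger_gap: 0.0254
t 5.3 tcp [ 0.578  -0.2693  0.2431] yaw -19.9 tilt [ 3.e-04 -0.e+00 -1.e+00] gap 0.0254 F [ 0.5  0.  -1.3] q [-0.48  0.03  1.49  0.    1.62 -0.13]
-> dp [ 3.438 -0.038  0.012] rot [ 0.08  0.01 -0.  ] dist 0.103
```

View pics/s3.png

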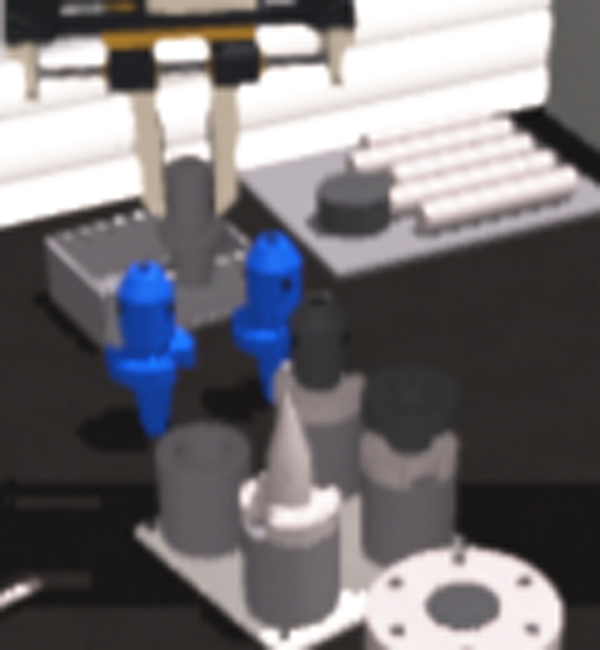

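View pics/t3.png

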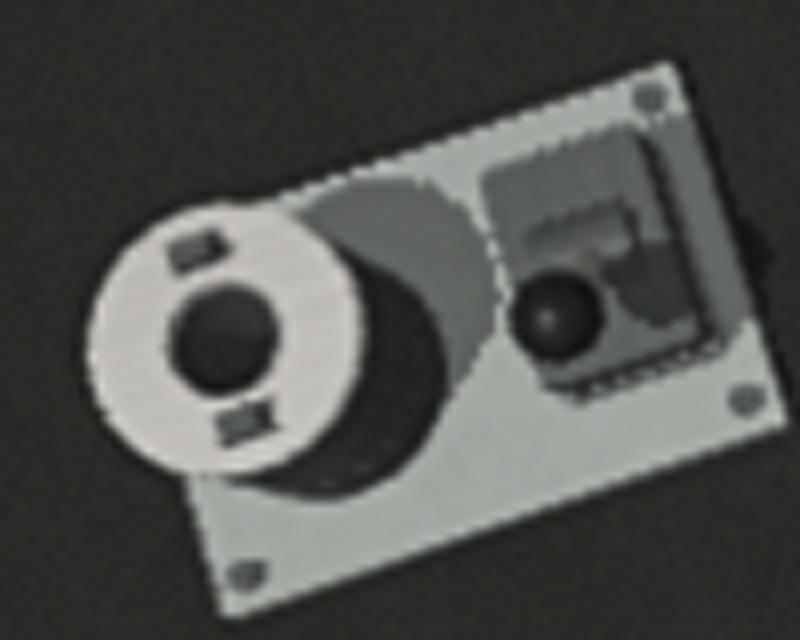

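Run:
```python
from m import *
t=cv2.imread("pics/top3.png");s=cv2.imread("pics/scene3.png")
print("plug bottom expect",proj("scene",[.578,-.2693,.196]), "cap", proj("scene",[.578,-.2693,.230]))
f=lambda X,Y:(150+(X+.5)/8-.5,180+(Y+.5)/8-.5)
circ("top",t,-1,120,.1,.017,(168,212,188,232),8,"pics/a.png",5)
circ("scene",s,-1,120,.1,.017,(395,272,414,290),8,"pics/b.png",5)
circ("top",t,150,256,.1,.038,(157,200,200,242),8,"pics/c.png",5,True)
circ("scene",s,120,256,.1,.038,(385,262,428,300),8,"pics/d.png",5,True)
a,b=at("top",f(200,251),.109),at("top",f(246,423),.109); print(a,b,(a+b)/2,np.degrees(np.arctan2(*(a-b)[1::-1])))
print("ball", at("top",f(557,313),.122))
a=[cv2.imread(f"pics/{k}.png") for k in "abcd"]
H=max(x.shape[0] for x in a)
cv2.imwrite("pics/abc3.png",cv2.resize(np.hstack([cv2.copyMakeBorder(x,0,H-x.shape[0],0,4,0) for x in a]),None,fx=.7,fy=.7))
```

```text
plug bottom expect [[283.48159078 135.22875111]] cap [[282.87524265 124.93706138]]
top fixed r: [0.531  0.2857] free: [0.5305 0.2845 0.0158]
scene fixed r: [0.5343 0.2905] free: [0.533  0.2878 0.0147]
top fixed r: [0.5309 0.2845] free: [0.5309 0.2845 0.0377]
scene fixed r: [0.5297 0.2847] free: [0.5332 0.2854 0.0405]
[0.55417548 0.28949936 0.109     ] [0.50636286 0.2731845  0.109     ] [0.53026917 0.28134193 0.109     ] 18.84091989625524
ball [0.53550062 0.18539701 0.122     ]
```

View pics/abc3.png

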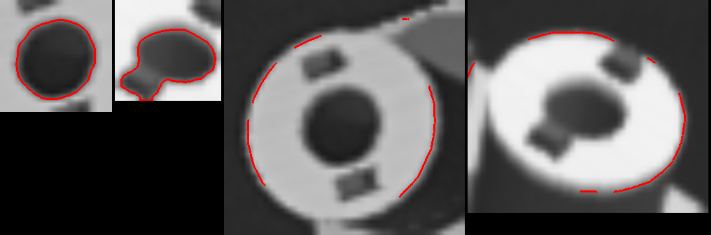

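The bore centre comes out at about (0.531, 0.2847) and the dog yaw at about 19.5°. The plug sits where the TCP predicts, so I'll lower it into the pot.

```bash
python3 -m crank '[{"gripper":0.1,"dp":[1.0,-0.04,0.01],"rotation":[0,0,0]},{"gripper":0.1,"dp":[2.0,-0.04,0.01],"rotation":[0,0,0]},{"gripper":0.1,"dp":[3.0,-0.04,0.01],"rotation":[0,0,0]},{"gripper":0.1,"dp":[3.5,-0.04,0.01],"rotation":[0,0,0]},{"gripper":0.1,"dp":[3.8,-0.04,0.01],"rotation":[0,0,0]},{"gripper":0.1,"dp":[4.1,-0.04,0.01],"rotation":[0,0,0]},{"gripper":0.1,"dp":[4.4,-0.04,0.01],"rotation":[0,0,0]},{"gripper":0.1,"dp":[4.6,-0.04,0.01],"rotation":[0,0,0]},{"gripper":0.1,"dp":[4.8,-0.04,0.01],"rotation":[0,0,0]},{"gripper":0.1,"dp":[4.9,-0.04,0.01],"rotation":[0,0,0]},{"gripper":0.1,"dp":[5.0,-0.04,0.01],"rotation":[0,0,0]},{"gripper":0.1,"dp":[5.0,-0.04,0.01],"rotation":[0,0,0]}]'; python3 go.py .578 -.2705 .0911 -20
```

```text
time: 6.6
tcp_pos: [0.5777, -0.2719, 0.0927]
tcp_rot: [0.274, 1.554, -0.274]
force: [-0.6, 0.4, -0.9]
finger_gap: 0.0254
t 6.6 tcp [ 0.5777 -0.2719  0.0927] yaw -20.0 tilt [-3.e-04  1.e-04 -1.e+00] gap 0.0254 F [-0.6  0.4 -0.9] q [-0.48  0.1   1.67 -0.    1.38 -0.13]
-> dp [ 0.054  0.046 -0.005] rot [-0.01 -0.02 -0.  ] dist 0.002
```

```bash
python3 -m crank '[{"gripper":0.1,"dp":[0.03,0.02,0],"rotation":[0,0,0]},{"gripper":0.1,"dp":[0.06,0.02,0],"rotation":[0,0,0]},{"gripper":0.1,"dp":[0.06,0.02,0],"rotation":[0,0,0]}]'
python3 - <<'E'
from h import *
for n in("scene","top"):
    im=snapshot(n); cv2.imwrite(f"pics/{n}4.png",im[:,:,::-1])
im=cv2.imread("pics/scene4.png");crop(im,245,100,365,210,5,"pics/s4.png")
E
```

```text
time: 6.9
tcp_pos: [0.578, -0.2713, 0.0912]
tcp_rot: [0.274, 1.553, -0.274]
force: [-0.8, -0.8, -0.9]
finger_gap: 0.0256
```

View pics/s4.png

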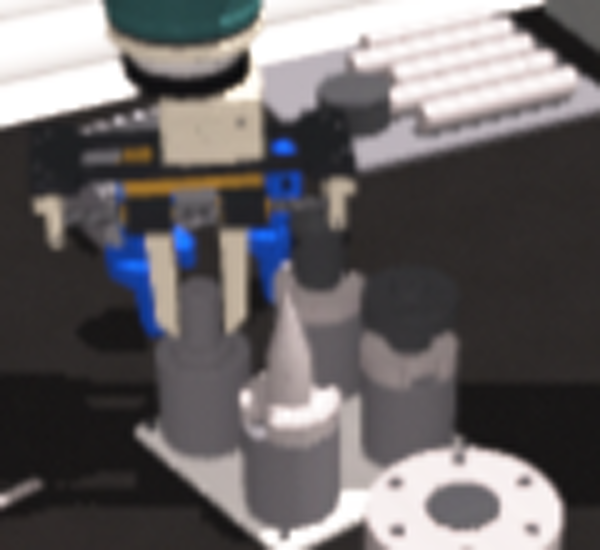

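The plug's shank is in the pot with the cap at the rim. I'll open part-way and rise.

```bash
python3 -m crank '[{"gripper":0.1,"dp":[0.03,0,0],"rotation":[0,0,0]},{"gripper":0.35,"dp":[0.03,0,0],"rotation":[0,0,0]},{"gripper":0.6,"dp":[0.03,0,0],"rotation":[0,0,0]},{"gripper":0.6,"dp":[0.03,0,0],"rotation":[0,0,0]},{"gripper":0.6,"dp":[0.03,0,0],"rotation":[0,0,0]},{"gripper":0.6,"dp":[-0.5,0,0],"rotation":[0,0,0]},{"gripper":0.6,"dp":[-1.5,0,0],"rotation":[0,0,0]},{"gripper":0.6,"dp":[-3,0,0],"rotation":[0,0,0]},{"gripper":0.6,"dp":[-4.3,0,0],"rotation":[0,0,0]},{"gripper":0.6,"dp":[-4.3,0,0],"rotation":[0,0,0]},{"gripper":0.6,"dp":[-4.3,0,0],"rotation":[0,0,0]}]'
python3 - <<'E'
from h import *
for n in("scene","top"):
    im=snapshot(n); cv2.imwrite(f"pics/{n}5.png",im[:,:,::-1])
im=cv2.imread("pics/scene5.png");crop(im,245,100,365,210,5,"pics/s5.png")
im=cv2.imread("pics/top5.png");crop(im,355,185,455,275,8,"pics/t5.png")
E
python3 go.py .488 -.2893 .22 -10
```

```text
time: 8.1
tcp_pos: [0.5782, -0.2714, 0.2219]
tcp_rot: [0.273, 1.551, -0.274]
force: [0.2, -0.4, -0.7]
finger_gap: 0.0561
t 8.2 tcp [ 0.5776 -0.2711  0.2193] yaw -20.0 tilt [-1.1e-03  6.0e-04 -1.0e+00] gap 0.0555 F [ 0.3 -0.2 -1. ] q [-0.48  0.04  1.52 -0.    1.58 -0.13]
-> dp [-0.019 -1.591 -2.6  ] rot [-1.001e+01 -7.000e-02 -1.000e-02] dist 0.091
```

View pics/s5.png

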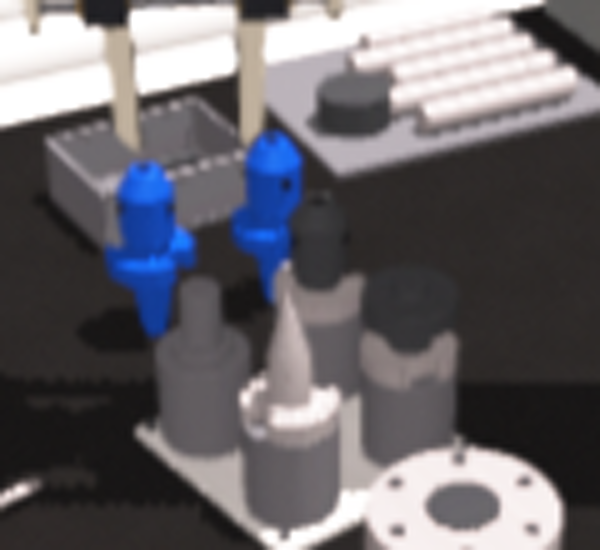

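View pics/t5.png

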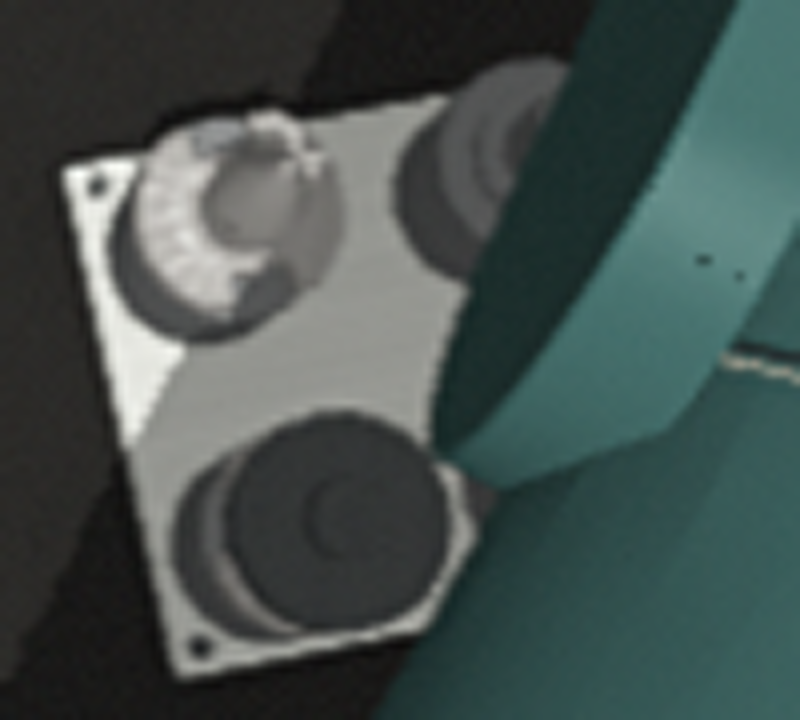

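The plug is parked upright at (200,310) in the crop. Before the grasp, I'll zoom on the chuck slots in the first top view to get the yaw.

Run:
```python
from h import *
t=cv2.imread("pics/top0.png");crop(t,411,226,453,262,16,"pics/t_ch.png")
c=proj("top",[.488,-.2893,.088])[0]; print("flange centre crop px",((c-[411,226]+.5)*16-.5))
```

```text
flange centre crop px [367.80318438 275.74349713]
```

View pics/t_ch.png

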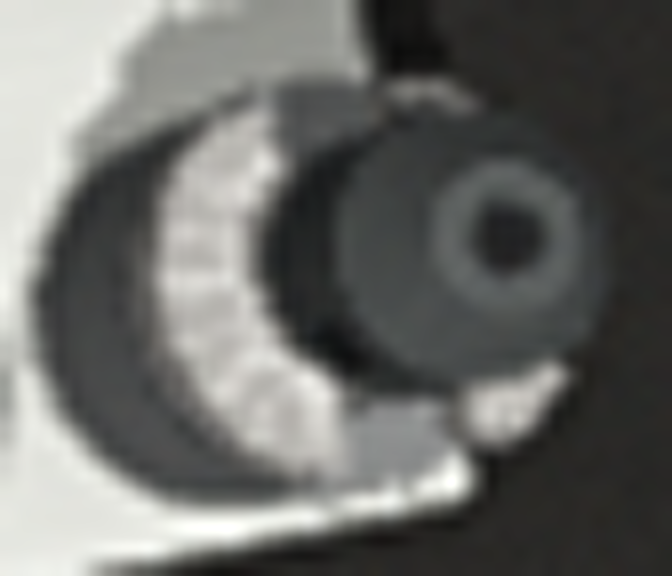

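```bash
python3 - <<'E'
from h import *
f=lambda X,Y:at("top",(411+(X+.5)/16-.5,226+(Y+.5)/16-.5),.088)[:2]
for a,b in(((280,125),(342,435)),((388,98),(458,425)),((334,112),(400,430))):
    d=f(*a)-f(*b); print(np.degrees(np.arctan2(d[1],d[0])).round(1), ((f(*a)+f(*b))/2).round(4))
E
python3 go.py .488 -.2893 .22 -10
```

```text
8.8 [ 0.4875 -0.2812]
9.4 [ 0.4901 -0.2972]
9.1 [ 0.4888 -0.2892]
t 8.2 tcp [ 0.5776 -0.2711  0.2193] yaw -20.0 tilt [-1.1e-03  6.0e-04 -1.0e+00] gap 0.0555 F [ 0.3 -0.2 -1. ] q [-0.48  0.04  1.52 -0.    1.58 -0.13]
-> dp [-0.019 -1.591 -2.6  ] rot [-1.001e+01 -7.000e-02 -1.000e-02] dist 0.091
```

```bash
python3 -m crank '[{"gripper":0.65,"dp":[0,-1.59,-2.6],"rotation":[-10,0,0]},{"gripper":0.65,"dp":[0,-1.59,-2.6],"rotation":[-10,0,0]},{"gripper":0.65,"dp":[0,-1.59,-2.6],"rotation":[-10,0,0]},{"gripper":0.65,"dp":[0,-1.59,-2.6],"rotation":[-10,0,0]},{"gripper":0.65,"dp":[0,-1.59,-2.6],"rotation":[-10,0,0]}]'; python3 go.py .4883 -.2893 .097 -10
python3 - <<'E'
from h import *
for n in("scene",):
    im=snapshot(n); cv2.imwrite(f"pics/{n}6.png",im[:,:,::-1])
im=cv2.imread("pics/scene6.png");crop(im,245,100,365,210,5,"pics/s6.png")
E
```

```text
time: 8.7
tcp_pos: [0.4887, -0.2892, 0.2195]
tcp_rot: [0.138, 1.567, -0.137]
force: [0.3, 0.8, 0.8]
finger_gap: 0.0607
t 8.7 tcp [ 0.4887 -0.2892  0.2195] yaw -10.0 tilt [-7.e-04  6.e-04 -1.e+00] gap 0.0607 F [0.3 0.8 0.8] q [-0.58 -0.12  1.67  0.    1.59 -0.4 ]
-> dp [ 4.084 -0.006 -0.01 ] rot [-0.02 -0.04 -0.03] dist 0.123
```

View pics/s6.png

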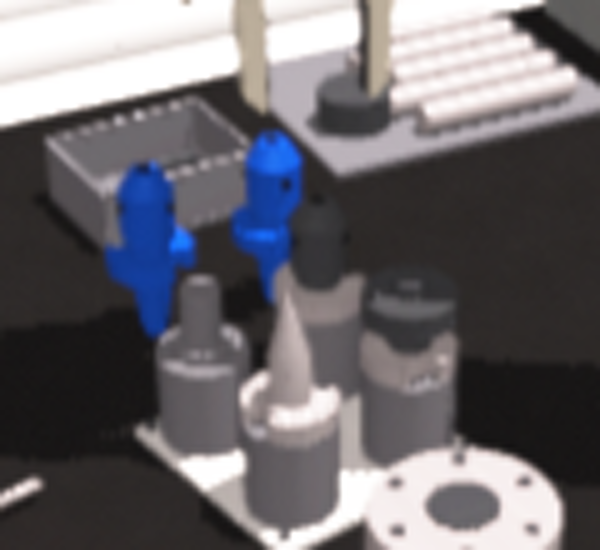

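The open fingers straddle the chuck, whose top is at (320,200) in the crop. I'll descend and grip.

```bash
python3 -m crank '[{"gripper":0.65,"dp":[1,0,-0.01],"rotation":[0,0,0]},{"gripper":0.65,"dp":[2,0,-0.01],"rotation":[0,0,0]},{"gripper":0.65,"dp":[3,0,-0.01],"rotation":[0,0,0]},{"gripper":0.65,"dp":[3.7,0,-0.01],"rotation":[0,0,0]},{"gripper":0.65,"dp":[4.05,0,-0.01],"rotation":[0,0,0]},{"gripper":0.65,"dp":[4.05,0,-0.01],"rotation":[0,0,0]},{"gripper":0.65,"dp":[4.05,0,-0.01],"rotation":[0,0,0]},{"gripper":0.2,"dp":[4.05,0,-0.01],"rotation":[0,0,0]},{"gripper":0.2,"dp":[4.05,0,-0.01],"rotation":[0,0,0]},{"gripper":0.2,"dp":[4.05,0,-0.01],"rotation":[0,0,0]},{"gripper":0.2,"dp":[4.05,0,-0.01],"rotation":[0,0,0]},{"gripper":0.2,"dp":[4.05,0,-0.01],"rotation":[0,0,0]}]'; python3 go.py .4883 -.2893 .26 -10
```

```text
time: 9.95
tcp_pos: [0.4881, -0.2895, 0.0992]
tcp_rot: [0.137, 1.566, -0.138]
force: [-2.2, 1.3, 6.1]
finger_gap: 0.0375
t 9.95 tcp [ 0.4881 -0.2895  0.0992] yaw -10.0 tilt [ 3.e-04 -4.e-04 -1.e+00] gap 0.0375 F [-2.2  1.3  6.1] q [-0.58 -0.06  1.82 -0.    1.38 -0.41]
-> dp [-5.359  0.007  0.009] rot [-0.01  0.02  0.02] dist 0.161
```

Gap is 37.5 mm, so the chuck is gripped. Lifting it straight up.

```bash
python3 -m crank '[{"gripper":0.2,"dp":[-0.15,0,0],"rotation":[0,0,0]},{"gripper":0.2,"dp":[-0.4,0,0],"rotation":[0,0,0]},{"gripper":0.2,"dp":[-0.8,0,0],"rotation":[0,0,0]},{"gripper":0.2,"dp":[-1.4,0,0],"rotation":[0,0,0]},{"gripper":0.2,"dp":[-2.2,0,0],"rotation":[0,0,0]},{"gripper":0.2,"dp":[-3.1,0,0],"rotation":[0,0,0]},{"gripper":0.2,"dp":[-4.2,0,0],"rotation":[0,0,0]},{"gripper":0.2,"dp":[-5.3,0,0],"rotation":[0,0,0]},{"gripper":0.2,"dp":[-5.5,0,0],"rotation":[0,0,0]},{"gripper":0.2,"dp":[-5.5,0,0],"rotation":[0,0,0]},{"gripper":0.2,"dp":[-5.5,0,0],"rotation":[0,0,0]}]'
python3 - <<'E'
from h import *
for n in("scene","top"):
    im=snapshot(n); cv2.imwrite(f"pics/{n}7.png",im[:,:,::-1])
im=cv2.imread("pics/scene7.png");crop(im,245,70,365,210,4,"pics/s7.png")
E
python3 go.py .531 .2847 .26 0.5
```

```text
time: 11.05
tcp_pos: [0.4877, -0.2891, 0.2617]
tcp_rot: [0.138, 1.568, -0.136]
force: [-0.7, 0.7, -7.7]
finger_gap: 0.0374
t 11.15 tcp [ 0.4876 -0.2891  0.2616] yaw -10.0 tilt [-0.0023  0.0015 -1.    ] gap 0.0374 F [-0.1  0.1 -6.9] q [-0.58 -0.13  1.61 -0.    1.66 -0.41]
-> dp [ 0.078 19.087 -1.9  ] rot [-10.51  -0.14  -0.08] dist 0.575
```

View pics/s7.png

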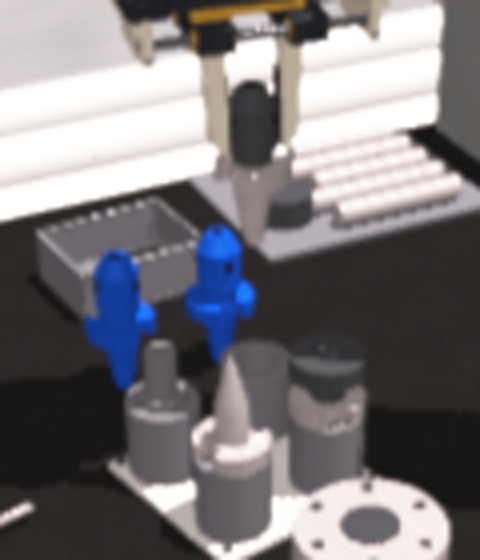

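The chuck hangs upright in the jaws, clear of the rack. Carrying it over to the spindle.

```bash
python3 -m crank '[{"gripper":0.2,"dp":[0,1.2,-0.1],"rotation":[-1,0,0]},{"gripper":0.2,"dp":[0,19.09,-1.9],"rotation":[-10.5,-0.1,-0.1]},{"gripper":0.2,"dp":[0,19.09,-1.9],"rotation":[-10.5,-0.1,-0.1]},{"gripper":0.2,"dp":[0,19.09,-1.9],"rotation":[-10.5,-0.1,-0.1]},{"gripper":0.2,"dp":[0,19.09,-1.9],"rotation":[-10.5,-0.1,-0.1]},{"gripper":0.2,"dp":[0,19.09,-1.9],"rotation":[-10.5,-0.1,-0.1]},{"gripper":0.2,"dp":[0,19.09,-1.9],"rotation":[-10.5,-0.1,-0.1]},{"gripper":0.2,"dp":[0,19.09,-1.9],"rotation":[-10.5,-0.1,-0.1]},{"gripper":0.2,"dp":[0,19.09,-1.9],"rotation":[-10.5,-0.1,-0.1]},{"gripper":0.2,"dp":[0,19.09,-1.9],"rotation":[-10.5,-0.1,-0.1]},{"gripper":0.2,"dp":[0,19.09,-1.9],"rotation":[-10.5,-0.1,-0.1]},{"gripper":0.2,"dp":[0,19.09,-1.9],"rotation":[-10.5,-0.1,-0.1]},{"gripper":0.2,"dp":[0,19.09,-1.9],"rotation":[-10.5,-0.1,-0.1]},{"gripper":0.2,"dp":[0,19.09,-1.9],"rotation":[-10.5,-0.1,-0.1]},{"gripper":0.2,"dp":[0,19.09,-1.9],"rotation":[-10.5,-0.1,-0.1]},{"gripper":0.2,"dp":[0,19.09,-1.9],"rotation":[-10.5,-0.1,-0.1]},{"gripper":0.2,"dp":[0,19.09,-1.9],"rotation":[-10.5,-0.1,-0.1]}]'
python3 - <<'E'
from h import *
for n in("scene","top"):
    im=snapshot(n); cv2.imwrite(f"pics/{n}8.png",im[:,:,::-1])
im=cv2.imread("pics/scene8.png");crop(im,350,180,450,320,4,"pics/s8.png")
im=cv2.imread("pics/top8.png");crop(im,120,170,270,280,5,"pics/t8.png")
p=readout.get_state()["tcp_pos"]
for dz in (-.0252,-.0792): print(proj("scene",p+np.array([0,0,dz])))
E
python3 go.py .531 .2847 .185 0.5
```

```text
time: 12.85
tcp_pos: [0.5316, 0.2836, 0.2638]
tcp_rot: [-0.007, 1.569, 0.004]
force: [0.5, -1.0, -7.3]
finger_gap: 0.0373
[[414.13058356 234.42359903]]
[[410.33345055 253.40430134]]
t 12.95 tcp [0.5316 0.2839 0.2638] yaw 0.4 tilt [ 0.0019 -0.0018 -1.    ] gap 0.0373 F [ 0.7  0.5 -7.2] q [ 0.45 -0.05  1.54 -0.    1.65  0.44]
-> dp [ 2.627  0.032 -0.023] rot [-0.06  0.11  0.1 ] dist 0.079
```

View pics/s8.png

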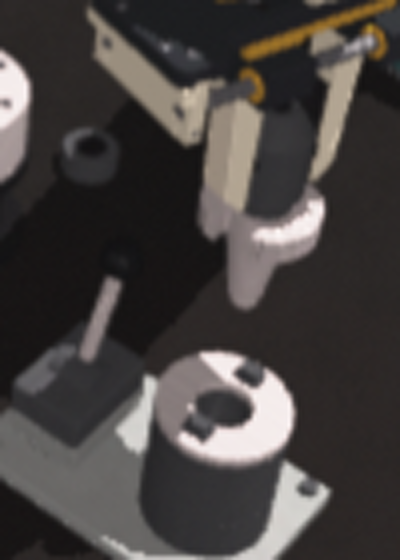

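View pics/t8.png

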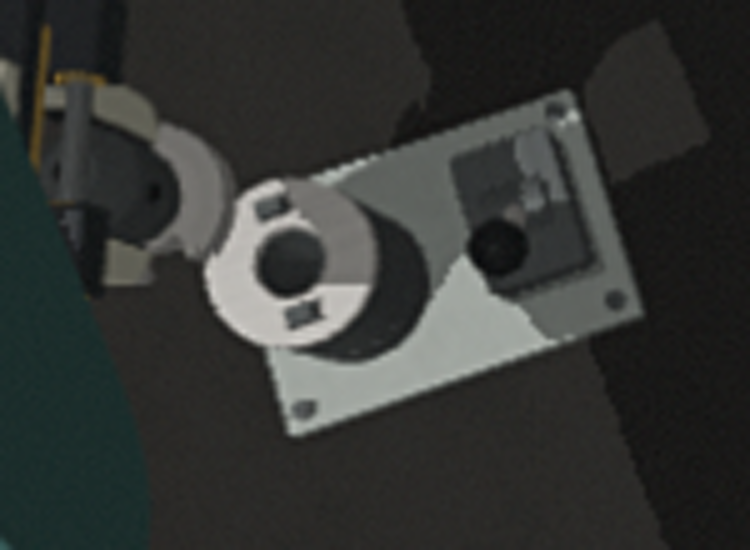

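The shank end is at about (244,300) in the crop, directly over the bore at (222,408), and the near slot points toward the near dog. I'll lower to just above the face and check.

```bash
python3 -m crank '[{"gripper":0.2,"dp":[0.6,0.03,-0.02],"rotation":[0,0.1,0.1]},{"gripper":0.2,"dp":[1.4,0.03,-0.02],"rotation":[0,0.1,0.1]},{"gripper":0.2,"dp":[2.1,0.03,-0.02],"rotation":[0,0.1,0.1]},{"gripper":0.2,"dp":[2.6,0.03,-0.02],"rotation":[0,0.1,0.1]},{"gripper":0.2,"dp":[2.6,0.03,-0.02],"rotation":[0,0.1,0.1]},{"gripper":0.2,"dp":[2.6,0.03,-0.02],"rotation":[0,0.1,0.1]}]'
python3 - <<'E'
from h import *
for n in("scene","top"):
    im=snapshot(n); cv2.imwrite(f"pics/{n}9.png",im[:,:,::-1])
im=cv2.imread("pics/scene9.png");crop(im,370,210,440,310,6,"pics/s9.png")
im=cv2.imread("pics/top9.png");crop(im,140,185,220,250,8,"pics/t9.png")
E
python3 go.py .531 .2847 .14 0.5
```

```text
time: 13.55
tcp_pos: [0.531, 0.2853, 0.1858]
tcp_rot: [-0.007, 1.571, 0.007]
force: [0.5, -0.0, -6.1]
finger_gap: 0.0372
t 13.65 tcp [0.5314 0.2855 0.1869] yaw 0.5 tilt [ 1.3e-03  6.0e-04 -1.0e+00] gap 0.0371 F [-0.7 -0.9 -7.6] q [ 0.45 -0.03  1.64 -0.    1.53  0.44]
-> dp [ 1.563 -0.026 -0.014] rot [-0.01  0.08 -0.03] dist 0.047
```

View pics/s9.png

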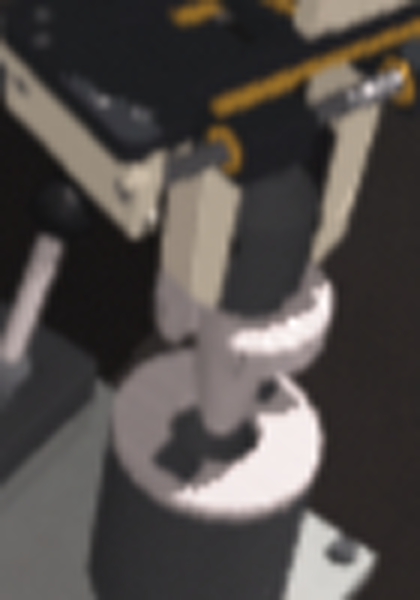

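View pics/t9.png

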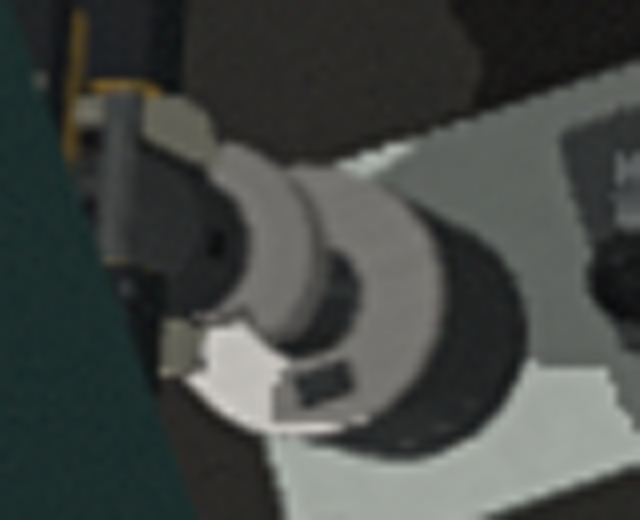

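The shank tip sits over the bore mouth, and the scene view shows it entering centrally at (225,420). I'll lower to just above the dogs and check the slots.

```bash
python3 -m crank '[{"gripper":0.2,"dp":[0.3,-0.02,-0.01],"rotation":[0,0.1,0]},{"gripper":0.2,"dp":[0.6,-0.02,-0.01],"rotation":[0,0.1,0]},{"gripper":0.2,"dp":[0.9,-0.02,-0.01],"rotation":[0,0.1,0]},{"gripper":0.2,"dp":[1.2,-0.02,-0.01],"rotation":[0,0.1,0]},{"gripper":0.2,"dp":[1.5,-0.02,-0.01],"rotation":[0,0.1,0]},{"gripper":0.2,"dp":[1.5,-0.02,-0.01],"rotation":[0,0.1,0]},{"gripper":0.2,"dp":[1.5,-0.02,-0.01],"rotation":[0,0.1,0]}]'
python3 - <<'E'
from h import *
for n in("scene","top"):
    im=snapshot(n); cv2.imwrite(f"pics/{n}10.png",im[:,:,::-1])
im=cv2.imread("pics/scene10.png");crop(im,370,230,440,310,8,"pics/s10.png")
im=cv2.imread("pics/top10.png");crop(im,140,185,220,250,8,"pics/t10.png")
E
python3 go.py .531 .2847 .13 0.5
```

```text
time: 14.35
tcp_pos: [0.5307, 0.2846, 0.1406]
tcp_rot: [-0.007, 1.573, 0.007]
force: [0.1, 0.2, -6.8]
finger_gap: 0.0373
t 14.45 tcp [0.5309 0.2848 0.1412] yaw 0.5 tilt [-1.3e-03  2.0e-04 -1.0e+00] gap 0.0375 F [ 1.1 -0.  -6.3] q [ 0.45 -0.01  1.7   0.    1.45  0.44]
-> dp [ 0.372 -0.002  0.005] rot [-0.01 -0.07 -0.01] dist 0.011
```

View pics/s10.png

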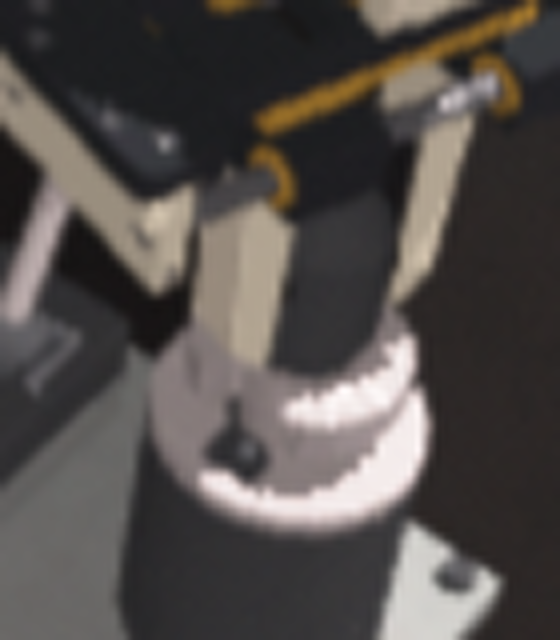

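View pics/t10.png

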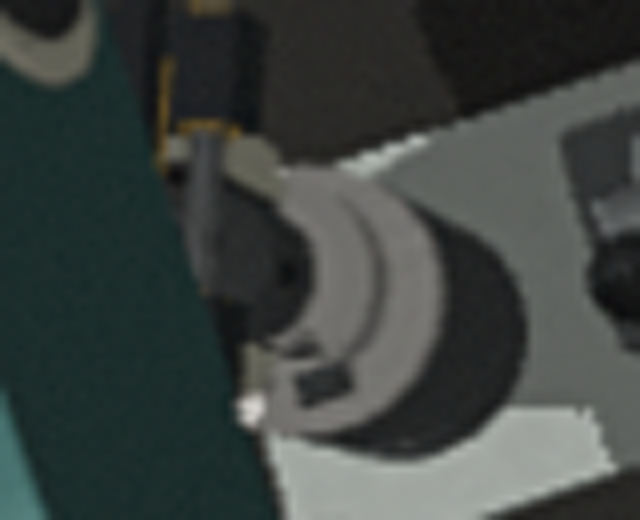

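No contact force so far, and the dark dog shows inside the near slot at (237,445). Lowering on, with a force check.

```bash
python3 -m crank '[{"gripper":0.2,"dp":[0.08,0,0],"rotation":[0,0,0]},{"gripper":0.2,"dp":[0.16,0,0],"rotation":[0,0,0]},{"gripper":0.2,"dp":[0.24,0,0],"rotation":[0,0,0]},{"gripper":0.2,"dp":[0.30,0,0],"rotation":[0,0,0]},{"gripper":0.2,"dp":[0.30,0,0],"rotation":[0,0,0]}]';python3 go.py .531 .2847 .1252 0.5
```

```text
time: 14.95
tcp_pos: [0.5305, 0.2846, 0.1312]
tcp_rot: [-0.007, 1.573, 0.006]
force: [-0.3, -0.8, -7.3]
finger_gap: 0.0372
t 14.95 tcp [0.5305 0.2846 0.1312] yaw 0.5 tilt [-2.4e-03 -4.0e-04 -1.0e+00] gap 0.0372 F [-0.3 -0.8 -7.3] q [ 0.45 -0.    1.71  0.    1.44  0.44]
-> dp [0.202 0.004 0.017] rot [-0.01 -0.13  0.02] dist 0.006
```

```bash
python3 -m crank '[{"gripper":0.2,"dp":[0.05,0,0],"rotation":[0,-0.1,0]},{"gripper":0.2,"dp":[0.10,0,0.01],"rotation":[0,-0.1,0]},{"gripper":0.2,"dp":[0.15,0,0.01],"rotation":[0,-0.1,0]},{"gripper":0.2,"dp":[0.15,0,0.01],"rotation":[0,-0.1,0]}]';python3 go.py .531 .2847 .1252 0.5
```

```text
time: 15.35
tcp_pos: [0.5309, 0.2846, 0.1269]
tcp_rot: [-0.007, 1.571, 0.006]
force: [0.4, 0.4, -7.2]
finger_gap: 0.0378
t 15.35 tcp [0.5309 0.2846 0.1269] yaw 0.5 tilt [-5.e-04 -3.e-04 -1.e+00] gap 0.0378 F [ 0.4  0.4 -7.2] q [ 0.45 -0.    1.71 -0.    1.43  0.44]
-> dp [0.055 0.003 0.005] rot [-0.01 -0.03  0.02] dist 0.002
```

```bash
python3 -m crank '[{"gripper":0.2,"dp":[0.03,0,0],"rotation":[0,0,0]},{"gripper":0.2,"dp":[0.05,0,0],"rotation":[0,0,0]},{"gripper":0.2,"dp":[0.05,0,0],"rotation":[0,0,0]}]';python3 go.py .531 .2847 .1252 0.5
```

```text
time: 15.65
tcp_pos: [0.531, 0.2847, 0.1258]
tcp_rot: [-0.007, 1.571, 0.007]
force: [-0.3, 0.3, -5.8]
finger_gap: 0.0376
t 15.65 tcp [0.531  0.2847 0.1258] yaw 0.5 tilt [-1.e-04 -0.e+00 -1.e+00] gap 0.0376 F [-0.3  0.3 -5.8] q [ 0.45 -0.    1.71 -0.    1.43  0.44]
-> dp [ 0.02  -0.     0.001] rot [-0.01 -0.    0.  ] dist 0.001
```

```bash
python3 -m crank '[{"gripper":0.2,"dp":[0.02,0,0],"rotation":[0,0,0]},{"gripper":0.2,"dp":[0.04,0,0],"rotation":[0,0,0]},{"gripper":0.2,"dp":[0.04,0,0],"rotation":[0,0,0]}]';python3 go.py .531 .2847 .1252 0.5
```

```text
time: 15.95
tcp_pos: [0.5311, 0.285, 0.1256]
tcp_rot: [-0.006, 1.57, 0.007]
force: [-4.9, 0.7, 5.8]
finger_gap: 0.0374
t 15.95 tcp [0.5311 0.285  0.1256] yaw 0.5 tilt [ 7.e-04  7.e-04 -1.e+00] gap 0.0374 F [-4.9  0.7  5.8] q [ 0.45 -0.    1.72  0.    1.43  0.44]
-> dp [ 0.014 -0.01  -0.002] rot [-0.    0.04 -0.04] dist 0.001
```

The force rose 12 N at a TCP height of about 0.1255, which matches the expected seat height. I'll check by camera before releasing.

Run:
```python
from h import *
for n in("scene",):
    im=snapshot(n); cv2.imwrite(f"pics/{n}11.png",im[:,:,::-1])
im=cv2.imread("pics/scene11.png");crop(im,370,230,440,310,8,"pics/s11.png")
```

```text
(no output)
```

View pics/s11.png

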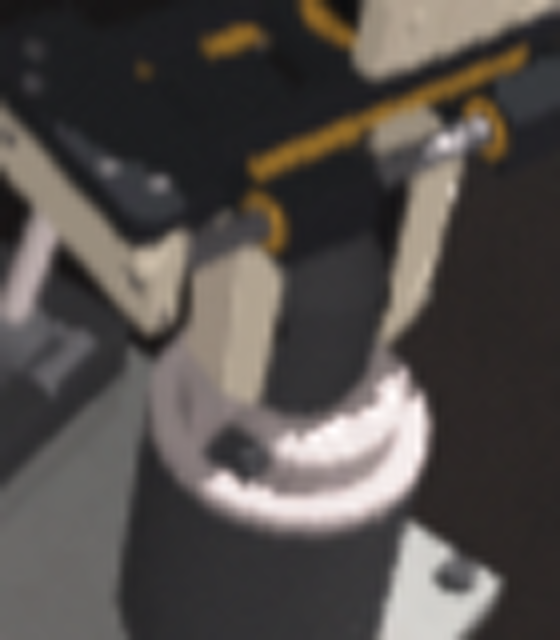

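The flange is down on the face, with the near dog inside its slot at (238,450). Releasing and rising.

```bash
python3 -m crank '[{"gripper":0.45,"dp":[0,0,0],"rotation":[0,0,0]},{"gripper":0.65,"dp":[0,0,0],"rotation":[0,0,0]},{"gripper":0.65,"dp":[0,0,0],"rotation":[0,0,0]},{"gripper":0.65,"dp":[0,0,0],"rotation":[0,0,0]},{"gripper":0.65,"dp":[-0.4,0,0],"rotation":[0,0,0]},{"gripper":0.65,"dp":[-1,0,0],"rotation":[0,0,0]},{"gripper":0.65,"dp":[-2,0,0],"rotation":[0,0,0]},{"gripper":0.65,"dp":[-3,0,0],"rotation":[0,0,0]},{"gripper":0.65,"dp":[-4,0,0],"rotation":[0,0,0]},{"gripper":0.65,"dp":[-4,0,0],"rotation":[0,0,0]},{"gripper":0.65,"dp":[-4,0,0],"rotation":[0,0,0]}]'
python3 - <<'E'
from h import *
for n in("scene","top"):
    im=snapshot(n); cv2.imwrite(f"pics/{n}12.png",im[:,:,::-1])
im=cv2.imread("pics/scene12.png");crop(im,340,200,440,310,6,"pics/s12.png")
im=cv2.imread("pics/top12.png");crop(im,140,185,240,260,8,"pics/t12.png")
E
python3 go.py .531 .2847 .24
```

```text
time: 17.1
tcp_pos: [0.5312, 0.2848, 0.2463]
tcp_rot: [-0.006, 1.569, 0.007]
force: [0.2, -0.6, 0.0]
finger_gap: 0.0606
t 17.2 tcp [0.5307 0.2846 0.2442] yaw 0.5 tilt [-7.e-04 -4.e-04 -1.e+00] gap 0.0602 F [0.1 0.3 0.3] q [ 0.45 -0.05  1.57 -0.    1.62  0.44]
-> dp [0.139 0.005 0.009] rot [ 0.   -0.04  0.02] dist 0.004
```

View pics/s12.png

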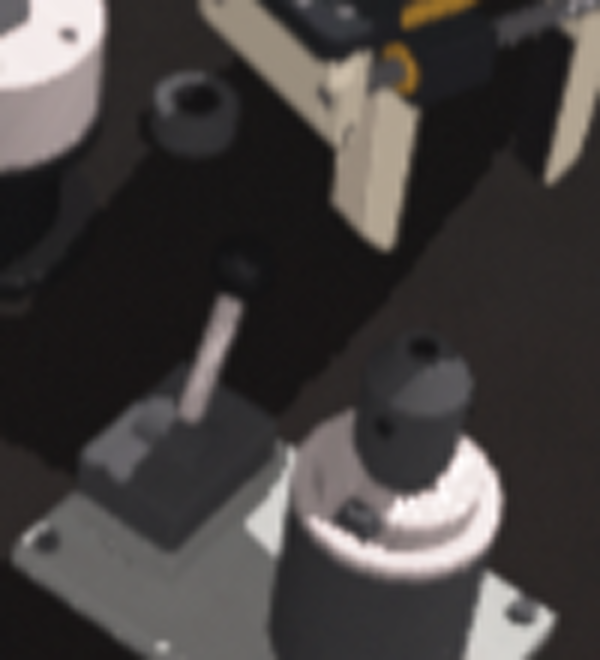

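View pics/t12.png

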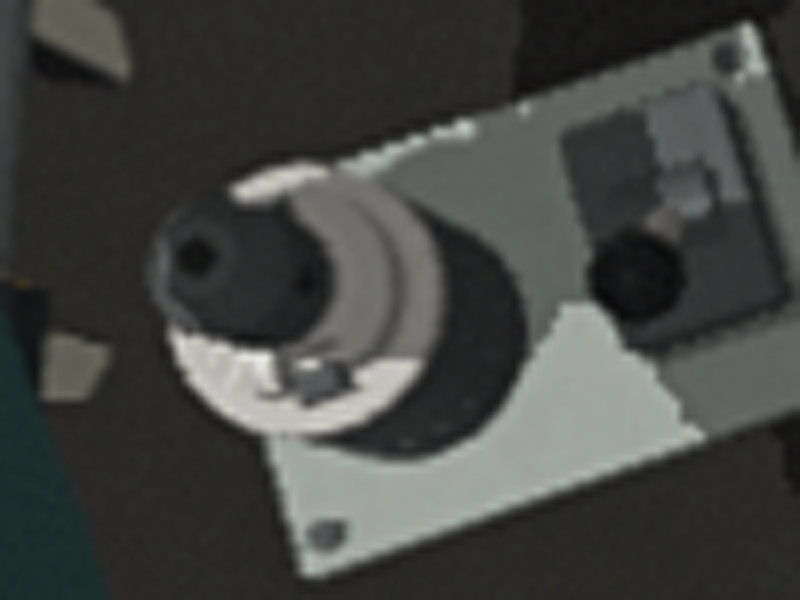

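The chuck is seated with a dog in the near slot at (315,378) in the top crop, and the lever ball is at (637,275). I'll check the numbers and plan the lever push.

```bash
python3 - <<'E'
from h import *
fs=lambda X,Y,:(340+(X+.5)/6-.5,200+(Y+.5)/6-.5); ft=lambda X,Y:(140+(X+.5)/8-.5,185+(Y+.5)/8-.5)
print("chuck top", tri(fs(426,348),ft(197,256)), at("top",ft(197,256),.174))
print("ball",tri(fs(240,266),ft(637,275)), at("top",ft(637,275),.126))
E
python3 go.py .492 .170 .24 19.5
```

```text
chuck top (array([0.53117653, 0.28570144, 0.17366877]), np.float64(0.0012694908375547507)) [0.53161247 0.28514699 0.174     ]
ball (array([0.53447894, 0.18425169, 0.12596403]), np.float64(0.0002561446285319036)) [0.53437199 0.18432026 0.126     ]
t 17.2 tcp [0.5307 0.2846 0.2442] yaw 0.5 tilt [-7.e-04 -4.e-04 -1.e+00] gap 0.0602 F [0.1 0.3 0.3] q [ 0.45 -0.05  1.57 -0.    1.62  0.44]
-> dp [ 0.141 -3.807 -1.324] rot [-19.01  -0.05   0.02] dist 0.121
```

The chuck top triangulates to (0.531, 0.286, 0.1737) against an expected height of 0.174, so it is home. The lever ball is at (0.5345, 0.184, 0.126). Moving beside the lever with the fingers shut.

```bash
python3 -m crank '[{"gripper":0.0,"dp":[0,-3.81,-1.32],"rotation":[-19,0,0]},{"gripper":0.0,"dp":[0,-3.81,-1.32],"rotation":[-19,0,0]},{"gripper":0.0,"dp":[0,-3.81,-1.32],"rotation":[-19,0,0]},{"gripper":0.0,"dp":[0,-3.81,-1.32],"rotation":[-19,0,0]},{"gripper":0.0,"dp":[0,-3.81,-1.32],"rotation":[-19,0,0]},{"gripper":0.0,"dp":[0,-3.81,-1.32],"rotation":[-19,0,0]},{"gripper":0.0,"dp":[0,-3.81,-1.32],"rotation":[-19,0,0]}]';python3 go.py .492 .170 .112 19.5
```

```text
time: 17.9
tcp_pos: [0.4924, 0.1707, 0.244]
tcp_rot: [-0.268, 1.555, 0.267]
force: [-0.0, 0.2, -0.4]
finger_gap: 0.0088
t 17.9 tcp [0.4924 0.1707 0.244 ] yaw 19.5 tilt [-1.1e-03 -4.0e-04 -1.0e+00] gap 0.0088 F [-0.   0.2 -0.4] q [ 0.28 -0.23  1.73 -0.    1.64 -0.06]
-> dp [ 4.4   -0.018 -0.017] rot [ 0.02 -0.06  0.  ] dist 0.132
```

```bash
python3 -m crank '[{"gripper":0.0,"dp":[1.2,0,0],"rotation":[0,0,0]},{"gripper":0.0,"dp":[2.4,0,0],"rotation":[0,0,0]},{"gripper":0.0,"dp":[3.4,0,0],"rotation":[0,0,0]},{"gripper":0.0,"dp":[4.0,0,0],"rotation":[0,0,0]},{"gripper":0.0,"dp":[4.4,0,0],"rotation":[0,0,0]},{"gripper":0.0,"dp":[4.4,0,0],"rotation":[0,0,0]}]';python3 go.py .5703 .1978 .112 19.5
python3 - <<'E'
from h import *
for n in("scene","top"):
    im=snapshot(n); cv2.imwrite(f"pics/{n}13.png",im[:,:,::-1])
im=cv2.imread("pics/scene13.png");crop(im,340,200,440,310,6,"pics/s13.png")
E
```

```text
time: 18.5
tcp_pos: [0.4918, 0.1702, 0.111]
tcp_rot: [-0.268, 1.557, 0.267]
force: [0.3, -1.3, 1.6]
finger_gap: 0.0006
t 18.5 tcp [0.4918 0.1702 0.111 ] yaw 19.5 tilt [-2.6e-03 -9.0e-04 -1.0e+00] gap 0.0006 F [ 0.3 -1.3  1.6] q [ 0.28 -0.17  1.9  -0.    1.42 -0.06]
-> dp [-0.042 -0.008  2.774] rot [ 0.02 -0.15 -0.  ] dist 0.083
```

View pics/s13.png

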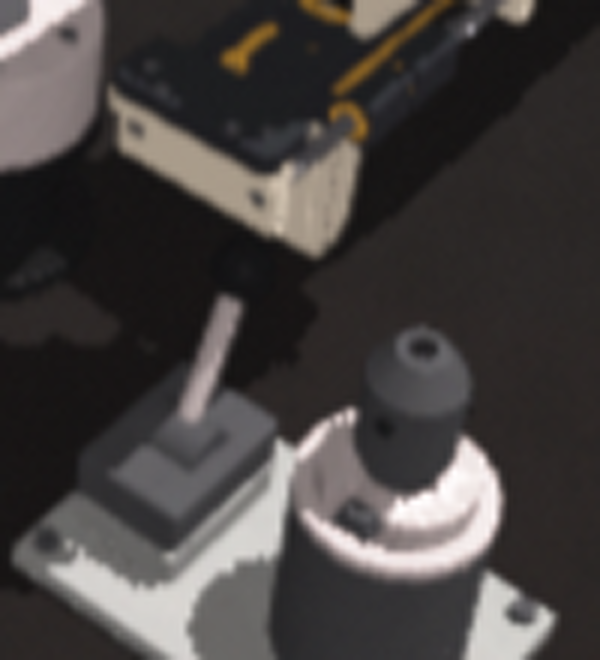

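The fingers are behind the ball at (240,262), clear of the chuck. I'll push along +z at about 80 mm/s.

```bash
python3 -m crank '[{"gripper":0.0,"dp":[0,0,0.25],"rotation":[0,0,0]},{"gripper":0.0,"dp":[0,0,0.5],"rotation":[0,0,0]},{"gripper":0.0,"dp":[0,0,0.75],"rotation":[0,0,0]},{"gripper":0.0,"dp":[0,0,1.0],"rotation":[0,0,0]},{"gripper":0.0,"dp":[0,0,1.25],"rotation":[0,0,0]},{"gripper":0.0,"dp":[0,0,1.5],"rotation":[0,0,0]},{"gripper":0.0,"dp":[0,0,1.75],"rotation":[0,0,0]},{"gripper":0.0,"dp":[0,0,2.0],"rotation":[0,0,0]},{"gripper":0.0,"dp":[0,0,2.2],"rotation":[0,0,0]},{"gripper":0.0,"dp":[0,0,2.4],"rotation":[0,0,0]},{"gripper":0.0,"dp":[0,0,2.4],"rotation":[0,0,0]}]';python3 go.py .5703 .1978 .112 19.5
python3 - <<'E'
from h import *
for n in("scene","top"):
    im=snapshot(n); cv2.imwrite(f"pics/{n}14.png",im[:,:,::-1])
im=cv2.imread("pics/scene14.png");crop(im,340,200,440,310,6,"pics/s14.png")
im=cv2.imread("pics/top14.png");crop(im,140,175,260,260,6,"pics/t14.png")
E
```

```text
time: 19.7
tcp_pos: [0.5607, 0.1942, 0.1123]
tcp_rot: [-0.267, 1.555, 0.267]
force: [-0.3, -0.2, -0.7]
finger_gap: 0.0003
t 19.7 tcp [0.5607 0.1942 0.1123] yaw 19.5 tilt [-2.e-04 -2.e-04 -1.e+00] gap 0.0003 F [-0.3 -0.2 -0.7] q [ 0.29 -0.01  1.75 -0.    1.41 -0.05]
-> dp [0.01  0.006 0.341] rot [-0.01 -0.02  0.01] dist 0.01
```

View pics/s14.png

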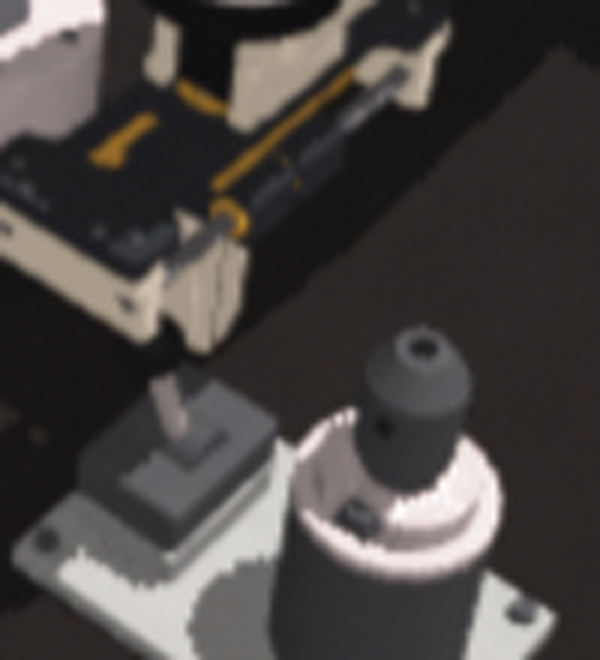

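View pics/t14.png

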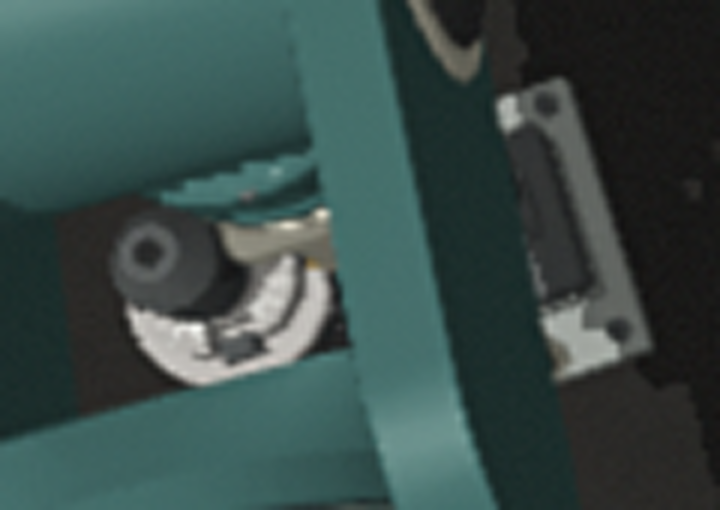

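The lever has swung past upright, with the ball near (153,350) and no stop force yet. Pushing on in small steps to the stop.

```bash
python3 -m crank '[{"gripper":0.0,"dp":[0,0,0.1],"rotation":[0,0,0]},{"gripper":0.0,"dp":[0,0,0.2],"rotation":[0,0,0]},{"gripper":0.0,"dp":[0,0,0.28],"rotation":[0,0,0]},{"gripper":0.0,"dp":[0,0,0.28],"rotation":[0,0,0]}]';python3 go.py .5703 .1978 .112 19.5
```

```text
time: 20.2
tcp_pos: [0.5683, 0.1969, 0.1124]
tcp_rot: [-0.267, 1.554, 0.267]
force: [1.3, -0.4, 0.2]
finger_gap: 0.0002
t 20.2 tcp [0.5683 0.1969 0.1124] yaw 19.5 tilt [-1.e-04 -1.e-04 -1.e+00] gap 0.0002 F [ 1.3 -0.4  0.2] q [ 0.29  0.01  1.73 -0.    1.41 -0.05]
-> dp [0.015 0.006 0.071] rot [-0.01 -0.01  0.01] dist 0.002
```

```bash
python3 -m crank '[{"gripper":0.0,"dp":[0,0,0.05],"rotation":[0,0,0]},{"gripper":0.0,"dp":[0,0,0.1],"rotation":[0,0,0]},{"gripper":0.0,"dp":[0,0,0.1],"rotation":[0,0,0]}]';python3 go.py .5703 .1978 .112 19.5
python3 - <<'E'
from h import *
im=snapshot("scene"); cv2.imwrite(f"pics/scene15.png",im[:,:,::-1])
im=cv2.imread("pics/scene15.png");crop(im,340,230,400,290,9,"pics/s15.png")
E
```

```text
time: 20.5
tcp_pos: [0.5711, 0.1979, 0.1124]
tcp_rot: [-0.267, 1.554, 0.267]
force: [-0.7, -0.6, 0.1]
finger_gap: 0.0007
t 20.5 tcp [0.5711 0.1979 0.1124] yaw 19.5 tilt [-1.e-04 -1.e-04 -1.e+00] gap 0.0007 F [-0.7 -0.6  0.1] q [ 0.29  0.01  1.72 -0.    1.41 -0.05]
-> dp [ 0.015  0.006 -0.025] rot [-0.01 -0.01  0.01] dist 0.001
```

View pics/s15.png

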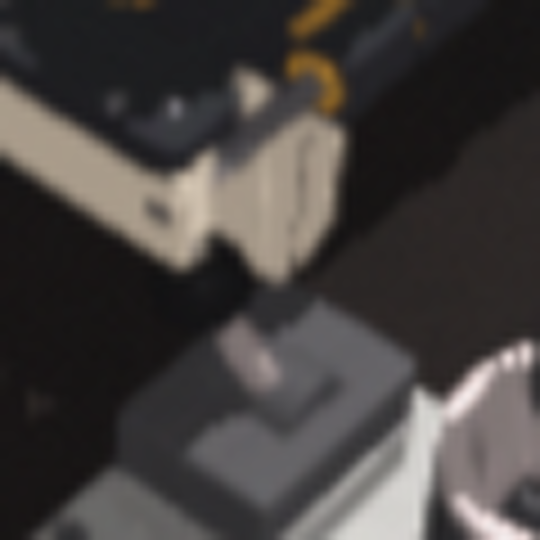

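```bash
cat > ball.py <<'E'
from h import *
a=np.radians(19.5); ex=np.array([np.cos(a),np.sin(a),0]); piv=np.array([.5627,.1951,.052])
for j in(.7,.8,.85,.9,.95,1.0):
    P=piv+.08*(np.sin(j-.5)*ex+np.array([0,0,np.cos(j-.5)]))
    print(j,P.round(4),proj("scene",P)[0].round(1),proj("top",P)[0].round(1))
E
python3 ball.py; python3 -m crank '[{"gripper":0.0,"dp":[0,0,0.04],"rotation":[0,0,0]},{"gripper":0.0,"dp":[0,0,0.08],"rotation":[0,0,0]},{"gripper":0.0,"dp":[0,0,0.08],"rotation":[0,0,0]}]'
```

```text
0.7 [0.5777 0.2004 0.1304] [367.9 253.2] [212.4 198.9]
0.8 [0.585  0.203  0.1284] [365.7 255.6] [211.6 195.7]
0.85 [0.5886 0.2043 0.1271] [364.6 256.9] [211.3 194.3]
0.9 [0.5921 0.2055 0.1257] [363.5 258.3] [211.  192.8]
0.95 [0.5955 0.2067 0.124 ] [362.5 259.7] [210.8 191.5]
1.0 [0.5989 0.2079 0.1222] [361.4 261.1] [210.5 190.2]
time: 20.85
tcp_pos: [0.5729, 0.1985, 0.1124]
tcp_rot: [-0.267, 1.556, 0.267]
force: [-3.8, -1.3, 1.6]
finger_gap: -0.0002
```

The ball at about (361.7,260.6) matches a joint value near 1.0, and the stop force is starting to show. One more small nudge, then I'll back off and check.

```bash
python3 -m crank '[{"gripper":0.0,"dp":[0,0,0.03],"rotation":[0,0,0]},{"gripper":0.0,"dp":[0,0,0.03],"rotation":[0,0,0]}]';  python3 -m crank '[{"gripper":0.0,"dp":[0,0,-0.3],"rotation":[0,0,0]},{"gripper":0.0,"dp":[0,0,-1],"rotation":[0,0,0]},{"gripper":0.0,"dp":[0,0,-2],"rotation":[0,0,0]},{"gripper":0.0,"dp":[-1.5,0,-3],"rotation":[0,0,0]},{"gripper":0.0,"dp":[-3,0,-4],"rotation":[0,0,0]},{"gripper":0.0,"dp":[-4.5,0,-5],"rotation":[0,0,0]},{"gripper":0.0,"dp":[-5,0,-5],"rotation":[0,0,0]},{"gripper":0.0,"dp":[-5,0,-5],"rotation":[0,0,0]},{"gripper":0.0,"dp":[-5,0,-5],"rotation":[0,0,0]}]'; python3 go.py .43 .15 .26
python3 - <<'E'
from h import *
for n in("scene","top"):
    im=snapshot(n); cv2.imwrite(f"pics/{n}16.png",im[:,:,::-1])
im=cv2.imread("pics/scene16.png");crop(im,340,210,440,310,6,"pics/s16.png")
im=cv2.imread("pics/top16.png");crop(im,140,175,260,260,6,"pics/t16.png")
E
```

```text
time: 21.05
tcp_pos: [0.5731, 0.1986, 0.1123]
tcp_rot: [-0.268, 1.557, 0.267]
force: [-10.8, -3.4, 4.4]
finger_gap: 0.0004
time: 21.95
tcp_pos: [0.4326, 0.1489, 0.2627]
tcp_rot: [-0.267, 1.553, 0.267]
force: [0.9, 0.5, -0.2]
finger_gap: 0.0005
t 21.95 tcp [0.4326 0.1489 0.2627] yaw 19.5 tilt [ 1.4e-03  3.0e-04 -1.0e+00] gap 0.0005 F [ 0.9  0.5 -0.2] q [ 0.28 -0.38  1.82 -0.    1.7  -0.06]
-> dp [ 0.089  0.063 -0.071] rot [-0.    0.08  0.01] dist 0.004
```

View pics/s16.png

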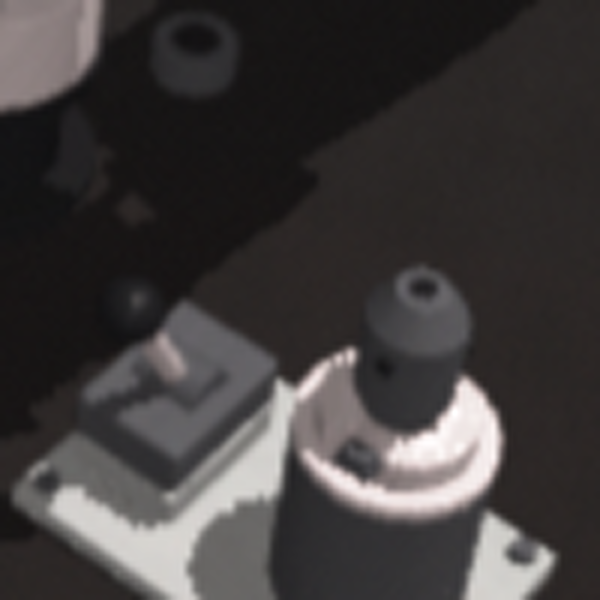

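View pics/t16.png

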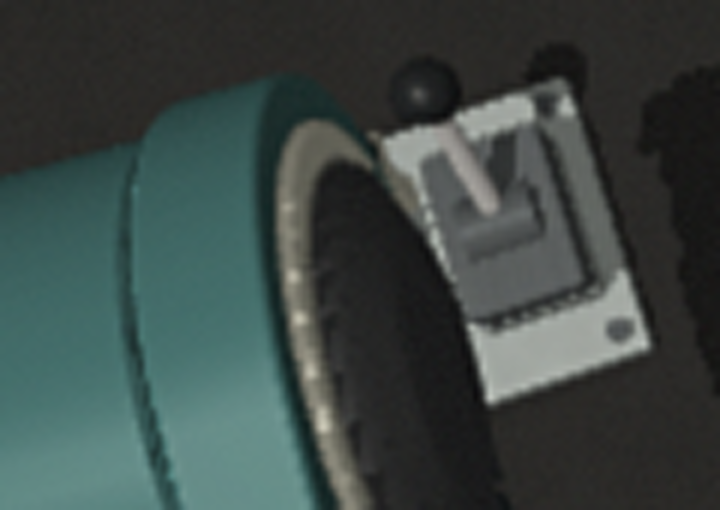

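View pics/scene16.png

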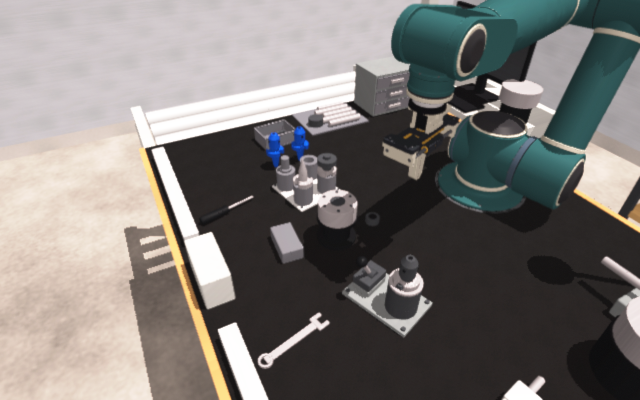

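The lever ball is at scene (361.6,260.4) and top (210.4,189.3), which match a joint value of about 1.0. The chuck is seated with its top unmoved and the plug is parked. The drum, nut and box stand where they were, and the robot is clear. Handing in.

Run:
```python
from bench import ticket
print(ticket.hand_in())
```

```text
the job is handed in; nothing more can be done
None
```

The job is done and handed in at about 22 s on the robot's clock; the hand-in gives no verdict.

- **Plug:** it came out of the spindle and went into the empty pot. The camera showed it upright with its cap on the rim, and the arm released it about 0.5–1 mm from its measured pot centre.
- **Chuck:** it was turned about 10.5° on the way so its slots met the dogs, then lowered in small steps until the force rose about 12 N at the expected seat height. Its top triangulated to a height of 0.1737 m against 0.174 m expected, within about 1 mm of the bore axis. The near dog was visible in its slot, but I never saw the far slot directly.
- **Lever:** it was pushed with shut fingers until the stop pushed back at about 11 N. In both views the ball sat where a joint value of about 1.0 puts it.
- **Final picture:** the arm was clear of everything, and the other holders, drum, box and ring nut looked unmoved; I did not measure them.

The only disagreements were 1–3 mm between the two cameras on the spindle and pot centres. I used values in between, and nothing jammed.

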